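Lock the lid of the cocoa-butter spray pot, then shut its vent cock

ROBOT

A 7-joint arm with a two-finger parallel gripper is mounted at the origin on a cart in front of the work surface, level with it; the furniture and walls round the work are solid. World frame = base frame: x ahead of the robot, y to its left, z up, the work surface at z = 0. Lengths are in mm, angles in rad, forces in N, time in s.
With the tool pointing down it reaches from about 425 to 875 mm from the base axis. Payload 4.7 kg.
Tool frame: the origin (TCP) lies at the very end of the fingers, on their centre line; the grasp point (between the pads) lies 19 mm behind it; z points along the fingers, y is the direction in which the jaws open and shut (so a half turn about z gives the same grasp; the last joint's range is limited). The gripper opens to 85 mm and grips with 20 to 120 N. Pads are 22 mm wide; open, the fingers measure 114 mm over their backs; the gripper's body (76 mm by 85 mm) begins 54 mm behind the grasp point. The pads swing forward as they close: fully open they stand 13 mm farther back than shut.
Start: joints at [-1.144, 0.321, -0.07, 1.45, 0.023, 1.371, -0.057], TCP at [260.792, 595.409, 231.349] pointing down, gripper open.
Joint ranges: [-2.86, 2.86], [-0.3, 2.09], [-1.38, 1.24], [0.06, 2.45], [-1.56, 4.7], [0.09, 2.05], [-2.69, 2.69]. Speed limits (rad/s): [2.57, 2.57, 3.14, 3.14, 3.14, 3.14, 3.14].

INTERFACE

Orientations are given as a 3x3 rotation matrix whose columns are the frame's x, y, z axes.
In Python, from cell import status, capture, camera_params, r, boxes_of, place_of gives the robot as it stands.
- The arm moves only by the tool jog_arm, never from a script. Its argument "steps" is a list of rows, each an object with "dp": the shift along the tool's x, y, z in m, a list of three; "delta_rot": the turn, a rotation vector about the tool's x, y, z in rad, a list of three. In form: [{"dp": [tx, ty, tz], "delta_rot": [ax, ay, az]}, ...]. A call has 1 to 12 rows; each row is the pose to reach, as a shift and turn from the pose measured when the call began, along the tool's axes at that moment; what a row does not reach only later rows make up. A row lasts 1/12 s, in which the tool goes at most 41.7 mm and 7.16 degrees, less where a joint would pass 70% of its speed; a pose out of reach is approached as far as the arm can. A call with a gripper value outside its range is refused whole. "gripper" is the opening, from 0 (shut) to 1 (fully open), set as the call begins (left out, the last holds). The fingers move at their own pace and stop on an object; "grip_force" is the grip in N (left out, the last holds). Time passes only in rows, so rows that repeat a pose let the fingers close. It gives the time, the measured TCP pose, the force and the opening at its end, in the units of the state.
- status.read_state(): the state, without advancing time (a new reading comes with each control period).
- capture(name): name is "side" or "top"; returns the picture (400x640x3 uint8, red, green, blue); there is no depth.
- camera_params(name): a dict with "camera_matrix" (3x3 intrinsics, pixels), "distortion" ([k1, k2, p1, p2, k3] as OpenCV has them; the pictures are not rectified), "R" (3x3) and "t" (3): a world point X has camera coordinates R X + t. Camera axes: x right, y down, z forward; pixel columns grow to the right and rows downward; lengths in mm; the calibration is good to about 2 mm. A picture is of the moment at which its call begins. camera_params takes no time and is no camera call.
- r.hand_in(): hands the job in, once; it reports no verdict.
Trained networks look in the newest picture that a camera, given by its name, has taken for a name from the list of things; names that differ only in an ending like _2 or _b are one class to them, and where a whole thing is asked for, a point or a joint stands for the part that bears it (a point fixed in the world has none). Each returns a list of dicts, best first, with "p" (0 to 1); they miss things now and then, are a little off and sometimes report something else, mostly with a low value. They report only what shows in the picture. A call takes as long as a camera call.
- boxes_of(camera, label): "extent" ([left, top, width, height] as shares, 0 to 1, of the picture: columns of its width, rows of its height, round what is visible of it).
- place_of(camera, label): "location" ([column, row] as shares, 0 to 1, of the picture: columns of its width, rows of its height: a listed point, or the origin of a listed thing).
The state is a dict: "time_s": time; "joint_pos": joint angles; "joint_velocities": joint speeds; "tau": joint torques, N m; "tcp_pos": TCP position; "tcp_rot": TCP orientation; "wrist_force": force on the tool from outside, world axes, zero at the start; "moment": the same for the moment, N m; "finger_gap": finger opening in mm.
Only numpy, scipy, OpenCV 4.12 (cv2) and the standard library are available. Lean on these libraries where they do the work, as an engineer would, in place of code of your own. Each camera call takes 0.05 s, during which the arm holds its last target.

TASK

Close up the steel spray pot for pressure: swing its lid clockwise by the tall black grip until it is fully home against the stop screw, then turn the small vent cock clockwise a quarter turn until it is fully shut, so that its steel disc locks the lid. Feel your way and force nothing: the cock turns only when the lid is really home. Leave the bottles and the cup standing where they are.

Things in the scene. Friction and masses are not known exactly. Their poses are not given: they have to be found in the camera images.
- lid_axis (a point): Point on the upright axis of the steel pot, which is bolted down and does not move (foot 188 mm wide), and of its lid (176 mm wide), on top of the lid's flange, 166 mm above the table. Seen from above the lid closes clockwise, by 0.5 to 0.95 rad from its start; a gauge and a relief valve near its middle reach up to 230 mm.
- lid_grip (a point): Upright black round grip at the end of the lid's handle bar: 26 mm thick, 50 mm tall, 193 to 243 mm above the table; this point is on its centre line at 220 mm. It goes round lid_axis at 122 mm radius. The bar below (20 mm wide, top at 193 mm) is clamped on the lid at an angle that differs by up to 0.3 rad either way from pot to pot, so the grip's place does not tell when the lid is home.
- lid: The lid. Origin on lid_axis at table height, z up, other axes without meaning. It drags on its seal: 8 to 12 N at the grip to turn, rising slowly; it stays where it is left. At home it meets the stop screw hard: the push climbs within a few mm. 15 N at the grip seats it well; over about 24 N there strains the stop and fails. If it is 2 mm short of home at the rim, the disc still jams on it.
- collar: Steel collar with three claws, clamped round the pot's neck; it carries the vent cock and the stop screw and is fixed. Origin on lid_axis at table height, z up, x towards the cock's axis. It sits turned by up to 0.1 rad either way on the pot.
- stop_screw: Stop: dark level screw, 10 mm thick, in a small steel block on the collar. Origin at the screw's end that the leading edge of the lid's lock plate (a 9 mm thick part of its flange with a round scallop in its rim) meets when the lid is home; x points away from the lid's edge, along the screw.
- cock_axis (a point): Point on the upright axis of the vent cock, 104 mm from lid_axis, 166 mm above the table. A steel disc on it (56 mm wide, one flat side) lies level with the lid's flange: cock open, the flat faces the lid; turned, the disc swings into the lid's scallop (2 mm clearance) if the lid is home, else it jams on the lid after 0.2 rad. Pressing the disc on the lid with over 60 N fails: stay below 10 N at the lever.
- cock_grip (a point): Upright black round grip at the end of the cock's lever: 18 mm thick, 42 mm tall, 192 to 234 mm above the table; this point is on its centre line at 216 mm. It goes round cock_axis at 57 mm radius; the lever below it is 14 mm wide, top at 192 mm. Open, the lever points straight away from lid_axis; shut, square to that. It takes 2 to 4 N to turn and stays where it is left.
- cock (a joint): Angle of the vent cock, clockwise seen from above: about 0 open (starts between 0 and 0.08), 1.57 rad shut, where it meets a stop. Over 1.45 counts as shut.
- squeeze_bottle_1: Cream squeeze bottle with red nozzle, 52 mm wide, 174 mm tall, standing left of the pot; origin at the centre of its foot. Bystander.
- squeeze_bottle_2: Brown squeeze bottle with white nozzle, 56 mm wide, 185 mm tall, standing left of the pot; origin at the centre of its foot. Bystander.
- squeeze_bottle_3: Cream squeeze bottle with green nozzle, 50 mm wide, 162 mm tall, standing left of the pot; origin at the centre of its foot. Bystander.
- sample_cup_3: Small steel cup with crumbs, 72 mm wide, 36 mm tall, behind the pot on the left; origin at the centre of its foot. Bystander.

How it is judged:
By the outcome, as a careful person would: the job done as asked, in the order asked, and still so for the second after the job is handed in, with the robot touching nothing.
It also fails if it takes over 67 s, if anything falls off the work surface, if the arm or the gripper's body presses on something with over 40 N, if the wrist force passes 120 N, or if a joint passes its speed limit or range.

## Working session

There is one attempt and no reset: what is moved stays moved. The work goes in short steps, Python scripts to look and compute and a tool call to move; the robot and the scene stay as the last step left them, time stands still between calls to the robot, and variables do not carry over. Pictures are saved under pics/ and viewed, and the job is handed in when it is done.

Besides the shell and the picture viewer there is one more tool, called after "Emit:" as name(argument=value, ...), one argument or row to a line, values as JSON. jog_arm: Moves the arm, as the interface text tells. Its arguments: {"type":"object","properties":{"steps":{"type":"array"},"gripper":{"type":"number"},"grip_force":{"type":"number"}},"required":["steps"]}

```bash
ls; mkdir -p pics; python3 - <<'E'
from cell import status, capture, camera_params, r, boxes_of, place_of
import cv2,numpy as np
s=status.read_state()
for k in s: print(k,np.round(s[k],3).tolist())
for c in ("side","top"):
    im=capture(c); cv2.imwrite(f"pics/{c}0.png",im[:,:,::-1])
    p=camera_params(c); print(c,{k:np.round(v,4).tolist() for k,v in p.items()})
    for l in ("lid_axis","lid_grip","stop_screw","cock_axis","cock_grip"):
        for d in place_of(c,l)[:2]: print(l,round(d["p"],2),np.round(np.array(d["location"])*[640,400],1))
E
```

```text
pics
time_s 0.0
joint_pos [-1.144, 0.322, -0.07, 1.452, 0.023, 1.371, -0.057]
joint_velocities [-0.0, -0.0, 0.0, 0.001, -0.0, -0.0, -0.002]
tau [-0.0, -49.357, -0.383, -31.434, 0.013, 0.011, 0.0]
tcp_pos [260.572, 594.884, 230.213]
tcp_rot [[-0.916, 0.401, -0.001], [0.401, 0.916, -0.002], [-0.0, -0.002, -1.0]]
wrist_force [-0.343, -0.462, -0.917]
moment [-0.057, -0.016, -0.022]
finger_gap 85.836
side {'camera_matrix': [[369.9654, 0.0, 316.9651], [0.0, 369.9654, 195.0733], [0.0, 0.0, 1.0]], 'distortion': [-0.0854, 0.0, 0.0, 0.0, 0.0], 'R': [[-0.8792, -0.4764, -0.0023], [-0.4282, 0.7924, -0.4344], [0.2088, -0.3809, -0.9007]], 't': [589.4517, 227.0762, 1032.2513]}
lid_axis 0.88 [355.  153.8]
lid_grip 0.83 [366.9 106.9]
stop_screw 0.47 [328.4 172.8]
cock_grip 0.93 [376.  194.4]
cock_grip 0.71 [351.5 150.9]
top {'camera_matrix': [[383.9398, 0.0, 319.8334], [0.0, 383.9398, 201.8745], [0.0, 0.0, 1.0]], 'distortion': [-0.0262, 0.0, 0.0, 0.0, 0.0], 'R': [[-0.3751, -0.927, -0.0001], [-0.8788, 0.3557, -0.3181], [0.2949, -0.1192, -0.9481]], 't': [317.3971, 521.7062, 923.9777]}
lid_axis 0.62 [372.4 182.1]
lid_grip 0.65 [238.8 212.9]
lid_grip 0.57 [421.2 149.9]
stop_screw 0.7 [341.1 180.8]
cock_axis 0.91 [361.3 218.6]
cock_grip 0.87 [356.1 237.2]
```

View pics/side0.png

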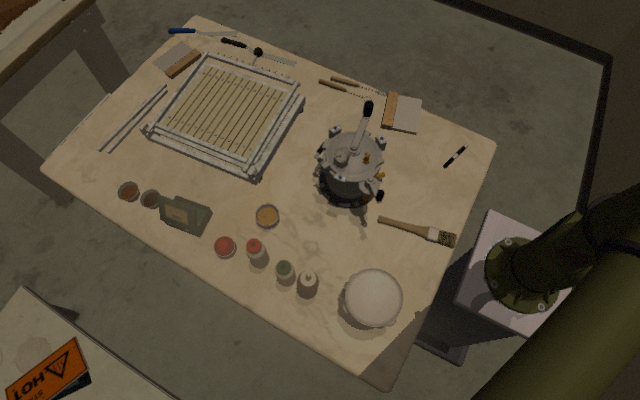

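View pics/top0.png

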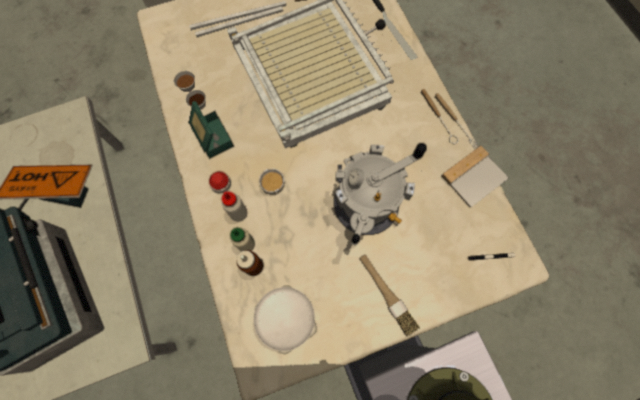

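```bash
cat > h.py <<'E'
from cell import status, capture, camera_params, r, boxes_of, place_of
import cv2,numpy as np
def ray(c,uv):
    p=camera_params(c); R=np.array(p["R"]);t=np.array(p["t"])
    n=cv2.undistortPoints(np.array([[uv]],float),np.array(p["camera_matrix"]),np.array(p["distortion"]))[0,0]
    return -R.T@t, R.T@np.array([n[0],n[1],1.])
def atz(c,uv,z):
    o,d=ray(c,uv); return o+d*(z-o[2])/d[2]
def proj(c,X):
    p=camera_params(c); R=np.array(p["R"])
    return cv2.projectPoints(np.array(X,float).reshape(-1,3),cv2.Rodrigues(R)[0],np.array(p["t"],float),np.array(p["camera_matrix"]),np.array(p["distortion"]))[0][:,0]
E
python3 - <<'E'
from h import *
for c,uv,z,n in [("side",(355,153.8),166,"ax"),("top",(372.4,182.1),166,"ax"),("side",(366.9,106.9),220,"lg"),("top",(421.2,149.9),220,"lg"),("top",(361.3,218.6),166,"ca"),("side",(376,194.4),216,"cg"),("top",(356.1,237.2),216,"cg")]:
    print(n,c,atz(c,uv,z).round(1))
for c in("side","top"):
    im=cv2.imread(f"pics/{c}0.png"); 
    x,y=(290,60) if c=="side" else (290,110)
    cv2.imwrite(f"pics/{c}0z.png",cv2.resize(im[y:y+150,x:x+200],None,fx=4,fy=4,interpolation=cv2.INTER_CUBIC))
E
```

```text
ax side [568.3 -31.4 166. ]
ax top [576.6 -29.9 166. ]
lg side [ 595.2 -152.   220. ]
lg top [ 591.1 -156.1  220. ]
ca top [501.8  33.2 166. ]
cg side [462.3  79.6 216. ]
cg top [456.   71.7 216. ]
```

View zooms.

The side view shows the pot at about (350,165), with the lid grip at (367,107) and the cock grip at (378,195). In the top view the pot is at (372,190), the lid grip at (420,151) and the cock grip at (356,238).

View pics/side0z.png

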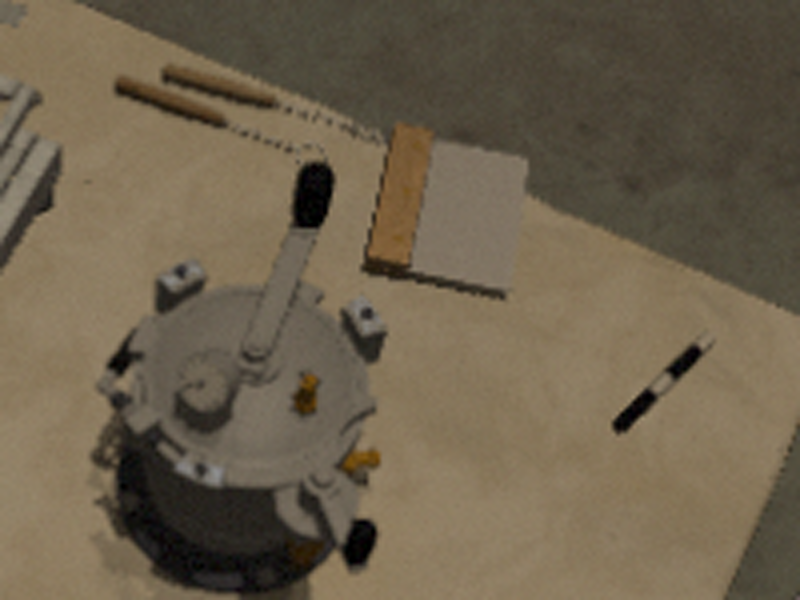

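View pics/top0z.png

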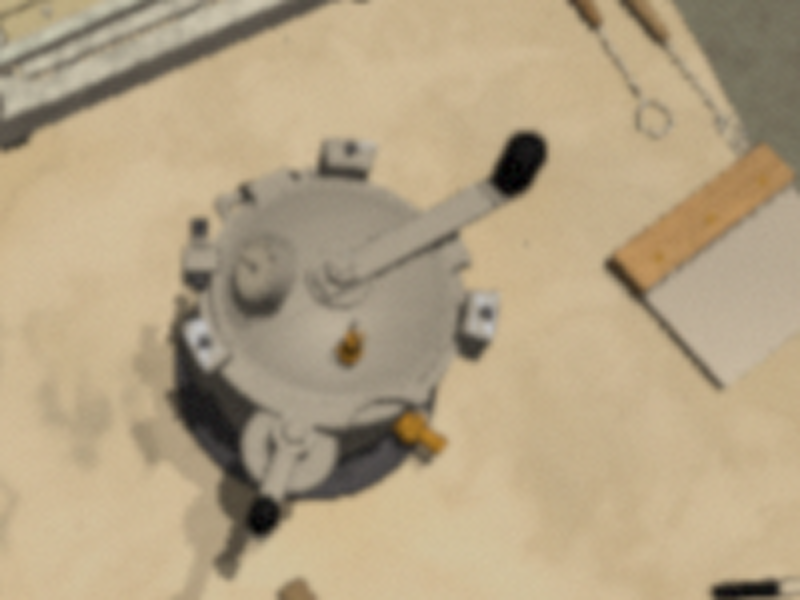

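```bash
cat > fit.py <<'E'
from h import *
from scipy.optimize import least_squares
def f(p,out=False):
    A=p[:2]; g=A+122*np.array([np.cos(p[2]),np.sin(p[2])]); c=A+104*np.array([np.cos(p[3]),np.sin(p[3])])
    k=c+57*np.array([np.cos(p[3]-p[4]),np.sin(p[3]-p[4])])
    if out: return g,c,k
    e=[]
    o=lambda cam,X,uv,w: e.extend(w*(proj(cam,X)[0]-uv))
    o("side",[*g,218],(368.2,109.2),1);o("top",[*g,218],(420,150.8),1)
    o("side",[*k,213],(379.8,195.8),1);o("top",[*k,213],(355.8,239),1)
    o("top",[*c,166],(361.3,218.6),.4)
    o("side",[*A,166],(355,153.8),.3);o("top",[*A,166],(372.4,182.1),.3)
    e.append((p[4]-.04)*20)
    return np.array(e)
s=least_squares(f,[570,-32,-1.4,2.35,.04])
print(s.x.round(3),[v.round(1) for v in f(s.x,True)]); print(s.fun.round(1))
A=s.x[:2]
for c in("side","top"):
    im=cv2.imread(f"pics/{c}0.png"); im=cv2.resize(im,None,fx=4,fy=4,interpolation=cv2.INTER_CUBIC)
    for z,rad in((166,88),(0,94)):
        P=[[A[0]+rad*np.cos(t),A[1]+rad*np.sin(t),z] for t in np.arange(0,6.28,.1)]
        for u in proj(c,P): cv2.circle(im,tuple(int(v*4) for v in u),2,(0,0,255),-1)
    for X in ([*f(s.x,True)[1],166],[*A,166]): cv2.circle(im,tuple(int(v*4) for v in proj(c,X)[0]),3,(255,0,0),-1)
    x,y=(290,75) if c=="side" else (290,110)
    cv2.imwrite(f"pics/{c}0f.png",im[y*4:y*4+600,x*4:x*4+800])
E
python3 fit.py
```

```text
[ 5.75017e+02 -3.05210e+01 -1.44700e+00  2.44200e+00  3.50000e-02] [array([ 590.1, -151.6]), array([495.5,  36.5]), array([453.2,  74.7])]
[ 0.2 -1.  -0.5  0.5  0.2 -0.9 -0.6  0.2 -0.1  1.2 -0.7 -0.2  0.2  0.1
 -0.1]
```

View pics/top0f.png

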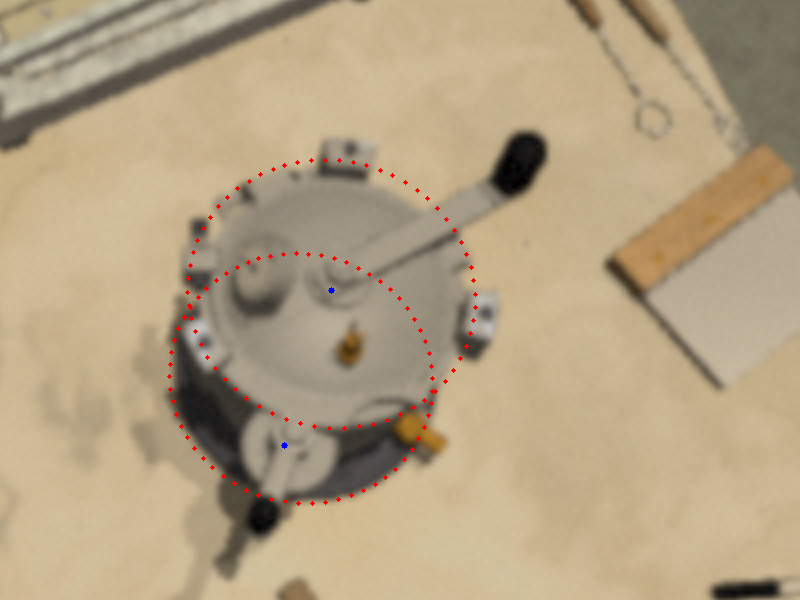

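View pics/side0f.png

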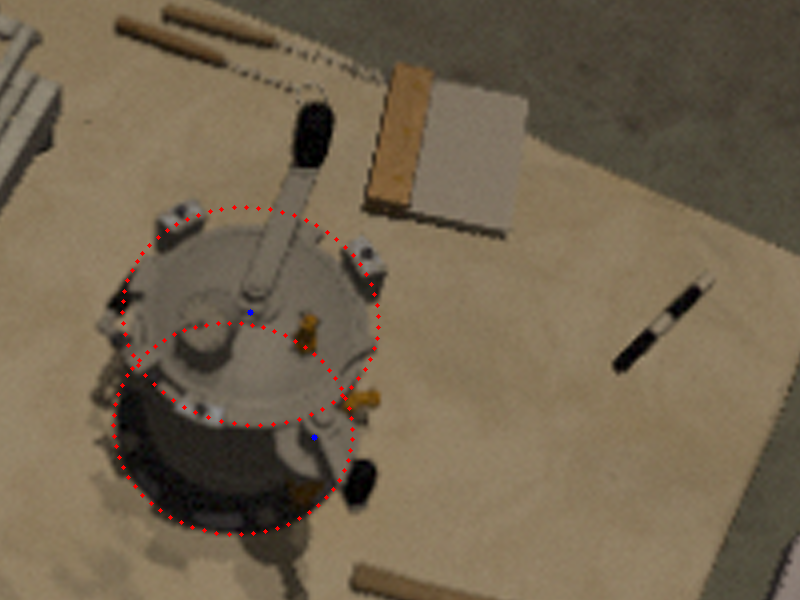

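```bash
cat >> h.py <<'E'
from scipy.spatial.transform import Rotation as Ro
def go(x,y,z,yaw,q=True):
    s=status.read_state(); R=np.array(s["tcp_rot"]); p=np.array(s["tcp_pos"])
    Y=np.array([np.cos(yaw),np.sin(yaw),0]); 
    if Y@R[:,1]<0: Y=-Y
    Z=np.array([0,0,-1.]); T=np.stack([np.cross(Y,Z),Y,Z],1)
    dp=R.T@(np.array([x,y,z])-p)/1000
    if q: print("t",round(s["time_s"],2),"tcp",p.round(1),"yaw",round(np.arctan2(R[1,1],R[0,1]),3),"F",np.round(s["wrist_force"],1),"gap",round(s["finger_gap"],1))
    print("dp",dp.round(4).tolist(),"rot",Ro.from_matrix(R.T@T).as_rotvec().round(3).tolist())
E
python3 -c "
from h import *
go(590,-152,300,0.124)
go(590,-152,300,0.5)"
```

```text
t 0.6 tcp [260.8 595.4 231.4] yaw 1.158 F [-0.7 -0.6 -1.2] gap 85.5
dp [-0.6014, -0.5526, -0.0687] rot [0.0, -0.0, 1.034]
t 0.6 tcp [260.8 595.4 231.4] yaw 1.158 F [-0.7 -0.6 -1.2] gap 85.5
dp [-0.6014, -0.5526, -0.0687] rot [0.0, 0.0, 0.658]
```

Emit:
jog_arm(
  steps=[
    {"dp":[0,0,-0.04],"delta_rot":[0,0,0]},
    {"dp":[-0.03,-0.03,-0.069],"delta_rot":[0,0,0.06]},
    {"dp":[-0.06,-0.055,-0.069],"delta_rot":[0,0,0.12]},
    {"dp":[-0.09,-0.083,-0.069],"delta_rot":[0,0,0.2]},
    {"dp":[-0.12,-0.11,-0.069],"delta_rot":[0,0,0.26]},
    {"dp":[-0.15,-0.138,-0.069],"delta_rot":[0,0,0.32]},
    {"dp":[-0.18,-0.165,-0.069],"delta_rot":[0,0,0.38]},
    {"dp":[-0.21,-0.193,-0.069],"delta_rot":[0,0,0.44]},
    {"dp":[-0.24,-0.22,-0.069],"delta_rot":[0,0,0.5]},
    {"dp":[-0.27,-0.248,-0.069],"delta_rot":[0,0,0.56]},
    {"dp":[-0.3,-0.275,-0.069],"delta_rot":[0,0,0.62]},
    {"dp":[-0.33,-0.303,-0.069],"delta_rot":[0,0,0.68]},
  ],
  gripper=1,
  grip_force=30,
)

```text
time_s: 1.6
tcp_pos: [442.0, 183.6, 300.8]
tcp_rot: [[-0.458, 0.889, 0.001], [0.889, 0.458, 0.001], [0.001, 0.001, -1.0]]
wrist_force: [1.0, 1.2, -0.7]
finger_gap: 85.2
```

```bash
python3 -c "
from h import *
go(590,-152,300,0.124)"
```

```text
t 1.6 tcp [442.  183.6 300.8] yaw 0.475 F [ 1.   1.2 -0.7] gap 85.2
dp [-0.3662, -0.0219, 0.0005] rot [0.001, -0.001, 0.351]
```

Emit:
jog_arm(
  steps=[
    {"dp":[-0.03,-0.002,0],"delta_rot":[0,0,0.04]},
    {"dp":[-0.065,-0.004,0],"delta_rot":[0,0,0.08]},
    {"dp":[-0.1,-0.006,0],"delta_rot":[0,0,0.12]},
    {"dp":[-0.135,-0.008,0],"delta_rot":[0,0,0.16]},
    {"dp":[-0.17,-0.01,0],"delta_rot":[0,0,0.2]},
    {"dp":[-0.205,-0.012,0],"delta_rot":[0,0,0.24]},
    {"dp":[-0.24,-0.014,0],"delta_rot":[0,0,0.28]},
    {"dp":[-0.275,-0.017,0],"delta_rot":[0,0,0.32]},
    {"dp":[-0.31,-0.019,0],"delta_rot":[0,0,0.35]},
    {"dp":[-0.34,-0.021,0],"delta_rot":[0,0,0.35]},
    {"dp":[-0.366,-0.022,0],"delta_rot":[0,0,0.351]},
    {"dp":[-0.366,-0.022,0],"delta_rot":[0,0,0.351]},
  ],
)

```text
time_s: 2.6
tcp_pos: [590.0, -158.5, 300.3]
tcp_rot: [[-0.116, 0.993, 0.001], [0.993, 0.116, -0.004], [-0.004, 0.0, -1.0]]
wrist_force: [-2.4, -0.3, 0.8]
finger_gap: 85.3
```

```bash
python3 - <<'E'
from h import *
go(590,-152,204,0.124)
for c in("side","top"):
    im=capture(c); cv2.imwrite(f"pics/{c}1.png",im[:,:,::-1])
    x,y=(290,40) if c=="side" else (340,80)
    cv2.imwrite(f"pics/{c}1z.png",cv2.resize(im[y:y+150,x:x+200,::-1],None,fx=4,fy=4,interpolation=cv2.INTER_CUBIC))
E
```

```text
t 2.6 tcp [ 590.  -158.5  300.3] yaw 0.116 F [-2.4 -0.3  0.8] gap 85.3
dp [0.0068, 0.0007, 0.0962] rot [0.0, 0.004, -0.008]
```

View pics/top1z.png

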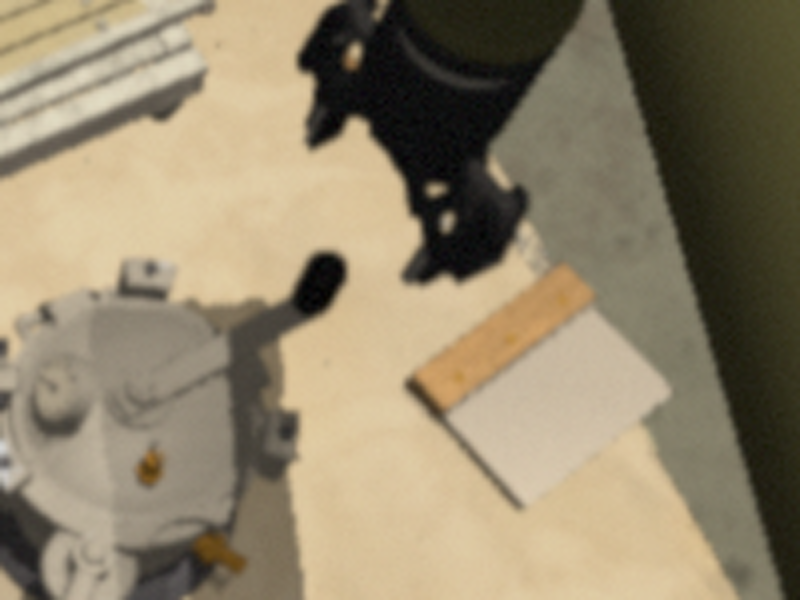

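View pics/side1z.png

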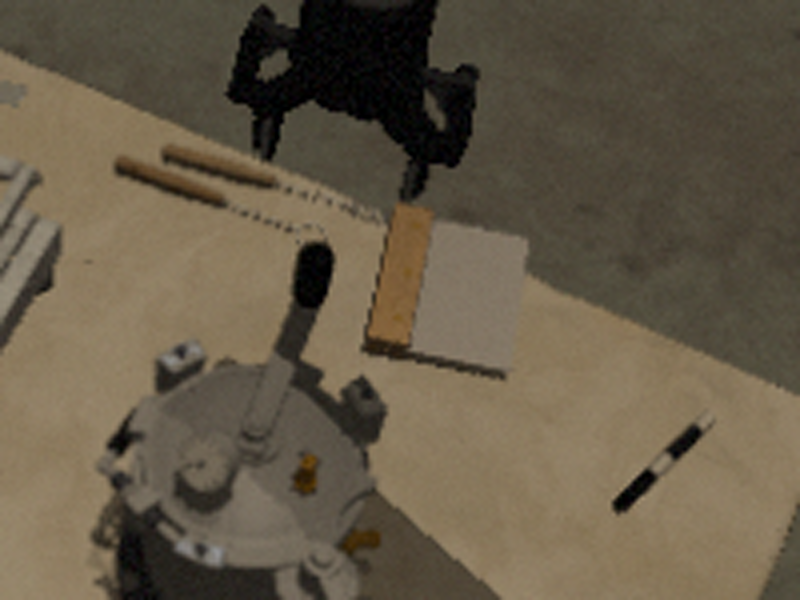

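```bash
python3 - <<'E'
from h import *
for c in("top","side"): print(proj(c,[[590,-158.5,313],[590,-158.5,300]]))
E
```

```text
[[433.21494892 130.60319843]
 [431.5528173  133.54967705]]
[[374.0216675   82.47283721]
 [373.35854993  85.99299459]]
```

The gripper stands over the grip: its tips are at (419,116) and (444,150) in the top view, which matches the calibration. I'm going down now.

Emit:
jog_arm(
  steps=[
    {"dp":[0.006,0.001,0.015],"delta_rot":[0,0.004,-0.008]},
    {"dp":[0.007,0.001,0.03],"delta_rot":[0,0.004,-0.008]},
    {"dp":[0.007,0.001,0.045],"delta_rot":[0,0.004,-0.008]},
    {"dp":[0.007,0.001,0.06],"delta_rot":[0,0.004,-0.008]},
    {"dp":[0.007,0.001,0.07],"delta_rot":[0,0.004,-0.008]},
    {"dp":[0.007,0.001,0.08],"delta_rot":[0,0.004,-0.008]},
    {"dp":[0.007,0.001,0.09],"delta_rot":[0,0.004,-0.008]},
    {"dp":[0.007,0.001,0.096],"delta_rot":[0,0.004,-0.008]},
    {"dp":[0.007,0.001,0.096],"delta_rot":[0,0.004,-0.008]},
    {"dp":[0.007,0.001,0.096],"delta_rot":[0,0.004,-0.008]},
  ],
)

```text
time_s: 3.53
tcp_pos: [589.9, -145.8, 204.3]
tcp_rot: [[-0.129, 0.992, -0.0], [0.992, 0.129, 0.005], [0.005, 0.0, -1.0]]
wrist_force: [-0.5, -0.2, 0.7]
finger_gap: 85.6
```

```bash
python3 - <<'E'
from h import *
go(590,-152,204,0.124)
for c in("side","top"):
    im=capture(c)
    x,y=(290,40) if c=="side" else (340,80)
    cv2.imwrite(f"pics/{c}2z.png",cv2.resize(im[y:y+150,x:x+200,::-1],None,fx=4,fy=4,interpolation=cv2.INTER_CUBIC))
E
```

```text
t 3.53 tcp [ 589.9 -145.8  204.3] yaw 0.13 F [-0.5 -0.2  0.7] gap 85.6
dp [-0.0062, -0.0007, 0.0003] rot [0.0, -0.005, 0.006]
```

View pics/top2z.png

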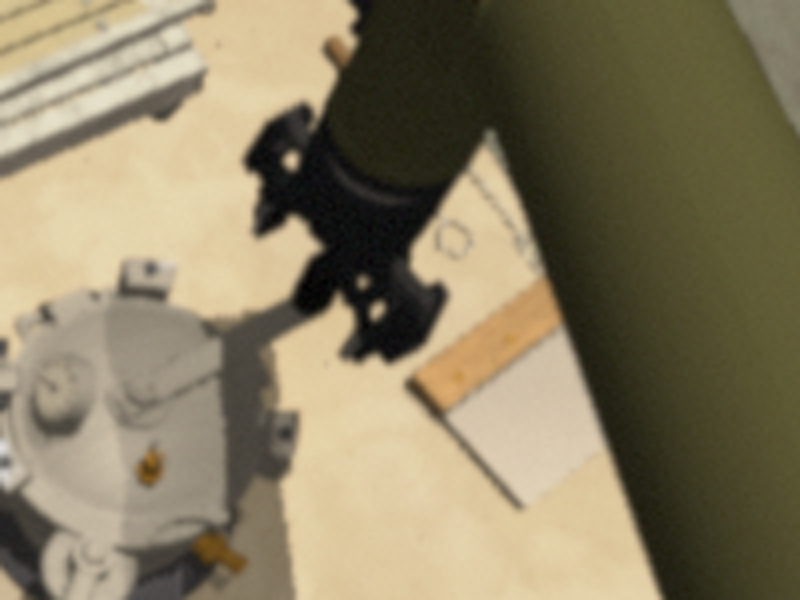

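View pics/side2z.png

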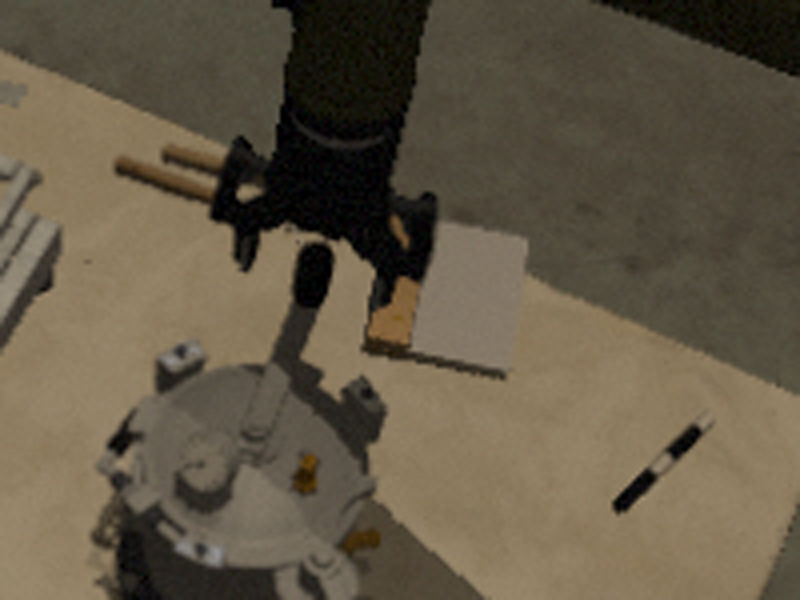

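The fingers straddle the grip and the TCP is 6 mm too far in, at y = -145.8. I'll correct that and close.

```bash
python3 -c "
from h import *
go(590,-152,202,0.124)"
```

```text
t 3.63 tcp [ 590.3 -146.   205. ] yaw 0.13 F [ 0.4 -0.9  0.6] gap 85.8
dp [-0.0059, -0.0011, 0.003] rot [0.001, -0.004, 0.006]
```

Emit:
jog_arm(
  steps=[
    {"dp":[-0.003,-0.001,0.002],"delta_rot":[0,-0.004,0.006]},
    {"dp":[-0.006,-0.001,0.003],"delta_rot":[0,-0.004,0.006]},
    {"dp":[-0.006,-0.001,0.003],"delta_rot":[0,-0.004,0.006]},
  ],
)

```text
time_s: 3.88
tcp_pos: [590.0, -153.2, 202.1]
tcp_rot: [[-0.122, 0.993, 0.002], [0.993, 0.122, -0.0], [-0.0, 0.002, -1.0]]
wrist_force: [-0.1, 0.1, 0.5]
finger_gap: 85.0
```

Emit:
jog_arm(
  steps=[
    {"dp":[0,0,0],"delta_rot":[0,0,0]},
    {"dp":[0,0,0],"delta_rot":[0,0,0]},
    {"dp":[0,0,0],"delta_rot":[0,0,0]},
    {"dp":[0,0,0],"delta_rot":[0,0,0]},
    {"dp":[0,0,0],"delta_rot":[0,0,0]},
    {"dp":[0,0,0],"delta_rot":[0,0,0]},
    {"dp":[0,0,0],"delta_rot":[0,0,0]},
    {"dp":[0,0,0],"delta_rot":[0,0,0]},
  ],
  gripper=0,
  grip_force=30,
)

```text
time_s: 4.55
tcp_pos: [591.2, -153.0, 202.6]
tcp_rot: [[-0.123, 0.992, 0.004], [0.992, 0.123, -0.001], [-0.001, 0.004, -1.0]]
wrist_force: [5.7, 0.0, -0.2]
finger_gap: 25.3
```

```bash
python3 -c "
from h import *
go(590,-152,202,0.124)"
```

```text
t 4.55 tcp [ 591.2 -153.   202.6] yaw 0.123 F [ 5.7  0.  -0.2] gap 25.3
dp [0.0012, -0.0011, 0.0006] rot [0.004, 0.001, -0.001]
```

```bash
cat >> h.py <<'E'
def arc(C,rad,deltas,z=202.5,ph0=None,lever_yaw=np.pi/2):
    C=np.array(C,float); s=status.read_state(); R=np.array(s["tcp_rot"]); p=np.array(s["tcp_pos"]); F=np.array(s["wrist_force"])
    v=p[:2]-C; ph=np.arctan2(v[1],v[0]); e=v/np.linalg.norm(v); cw=np.array([e[1],-e[0]])
    print("t",round(s["time_s"],2),"ang",round(ph,4),"r",np.linalg.norm(v).round(1),"z",p[2].round(1),"push(cw)",(-F[:2]@cw).round(1),"Frad",(F[:2]@e).round(1),"Fz",F[2].round(1),"gap",round(s["finger_gap"],1),"yaw",round(np.arctan2(R[1,1],R[0,1]),3))
    for d in deltas:
        a=ph-d; go(C[0]+rad*np.cos(a),C[1]+rad*np.sin(a),z,a+lever_yaw,False)
E
python3 -c "
from h import *
arc((575,-30.5),123,[.02,.05,.1,.15,.2])"
```

```text
t 4.55 ang -1.4392 r 123.6 z 202.6 push(cw) 5.6 Frad 0.7 Fz -0.2 gap 25.3 yaw 0.123
dp [0.0006, -0.0025, 0.0001] rot [0.004, 0.001, 0.011]
dp [0.0007, -0.0062, 0.0001] rot [0.004, 0.001, 0.041]
dp [0.0011, -0.0123, 0.0] rot [0.004, 0.001, 0.091]
dp [0.0018, -0.0184, -0.0] rot [0.004, 0.001, 0.141]
dp [0.0028, -0.0245, -0.0] rot [0.004, 0.001, 0.191]
```

Emit:
jog_arm(
  steps=[
    {"dp":[0.0002,-0.002,0],"delta_rot":[0.002,0,0.01]},
    {"dp":[0.0005,-0.004,0],"delta_rot":[0.004,0.001,0.025]},
    {"dp":[0.0007,-0.006,0],"delta_rot":[0.004,0.001,0.041]},
    {"dp":[0.001,-0.009,0],"delta_rot":[0.004,0.001,0.065]},
    {"dp":[0.0011,-0.0123,0],"delta_rot":[0.004,0.001,0.091]},
    {"dp":[0.0011,-0.0123,0],"delta_rot":[0.004,0.001,0.091]},
  ],
)

```text
time_s: 5.05
tcp_pos: [580.1, -153.9, 202.6]
tcp_rot: [[-0.031, 1.0, 0.004], [1.0, 0.031, -0.001], [-0.001, 0.004, -1.0]]
wrist_force: [7.0, -1.8, -2.8]
finger_gap: 25.3
```

```bash
python3 -c "
from h import *
arc((575,-30.5),123,[.05,.1,.15,.2,.25])"
```

```text
t 5.05 ang -1.5295 r 123.5 z 202.6 push(cw) 6.9 Frad 2.1 Fz -2.8 gap 25.3 yaw 0.031
dp [0.0006, -0.0062, 0.0001] rot [0.004, 0.001, 0.04]
dp [0.001, -0.0123, 0.0001] rot [0.004, 0.001, 0.09]
dp [0.0017, -0.0184, 0.0001] rot [0.004, 0.001, 0.14]
dp [0.0027, -0.0245, 0.0] rot [0.004, 0.001, 0.19]
dp [0.004, -0.0305, 0.0] rot [0.004, 0.001, 0.24]
```

Emit:
jog_arm(
  steps=[
    {"dp":[0.0003,-0.003,0],"delta_rot":[0.004,0,0.02]},
    {"dp":[0.0006,-0.0062,0],"delta_rot":[0.004,0.001,0.04]},
    {"dp":[0.0008,-0.009,0],"delta_rot":[0.004,0.001,0.065]},
    {"dp":[0.001,-0.0123,0],"delta_rot":[0.004,0.001,0.09]},
    {"dp":[0.0013,-0.015,0],"delta_rot":[0.004,0.001,0.115]},
    {"dp":[0.0017,-0.0184,0],"delta_rot":[0.004,0.001,0.14]},
    {"dp":[0.0022,-0.0215,0],"delta_rot":[0.004,0.001,0.165]},
    {"dp":[0.0027,-0.0245,0],"delta_rot":[0.004,0.001,0.19]},
    {"dp":[0.0033,-0.0275,0],"delta_rot":[0.004,0.001,0.215]},
    {"dp":[0.004,-0.0305,0],"delta_rot":[0.004,0.001,0.24]},
  ],
)

```text
time_s: 5.88
tcp_pos: [551.4, -151.7, 202.6]
tcp_rot: [[0.208, 0.978, 0.005], [0.978, -0.208, -0.002], [-0.001, 0.005, -1.0]]
wrist_force: [9.8, -2.9, -4.3]
finger_gap: 25.0
```

```bash
python3 -c "
from h import *
arc((575,-30.5),123,[.025,.05,.075,.1,.125,.15])"
```

```text
t 5.88 ang -1.7635 r 123.4 z 202.6 push(cw) 10.2 Frad 1.0 Fz -4.3 gap 25.0 yaw -0.21
dp [0.0004, -0.0031, 0.0001] rot [0.005, 0.001, 0.008]
dp [0.0005, -0.0062, 0.0001] rot [0.005, 0.001, 0.033]
dp [0.0006, -0.0092, 0.0001] rot [0.005, 0.001, 0.058]
dp [0.0008, -0.0123, 0.0] rot [0.005, 0.001, 0.083]
dp [0.0011, -0.0154, 0.0] rot [0.005, 0.001, 0.108]
dp [0.0015, -0.0184, 0.0] rot [0.005, 0.001, 0.133]
```

Emit:
jog_arm(
  steps=[
    {"dp":[0.0004,-0.003,0],"delta_rot":[0.005,0.001,0.01]},
    {"dp":[0.0005,-0.006,0],"delta_rot":[0.005,0.001,0.033]},
    {"dp":[0.0006,-0.009,0],"delta_rot":[0.005,0.001,0.058]},
    {"dp":[0.0008,-0.0123,0],"delta_rot":[0.005,0.001,0.083]},
    {"dp":[0.0011,-0.0154,0],"delta_rot":[0.005,0.001,0.108]},
  ],
)

```text
time_s: 6.3
tcp_pos: [538.4, -148.3, 202.6]
tcp_rot: [[0.314, 0.95, 0.005], [0.95, -0.314, -0.002], [-0.001, 0.005, -1.0]]
wrist_force: [10.5, -2.8, -5.8]
finger_gap: 25.3
```

```bash
python3 -c "
from h import *
arc((575,-30.5),123,[.025,.05,.075,.1])
for c in('side','top'):
    im=capture(c)
    x,y=(290,60) if c=='side' else (300,100)
    cv2.imwrite(f'pics/{c}3z.png',cv2.resize(im[y:y+150,x:x+200,::-1],None,fx=4,fy=4,interpolation=cv2.INTER_CUBIC))
"
```

```text
t 6.3 ang -1.8718 r 123.3 z 202.6 push(cw) 10.9 Frad -0.5 Fz -5.8 gap 25.3 yaw -0.319
dp [0.0003, -0.0031, 0.0001] rot [0.005, 0.001, 0.007]
dp [0.0004, -0.0062, 0.0001] rot [0.005, 0.001, 0.032]
dp [0.0005, -0.0092, 0.0] rot [0.005, 0.001, 0.057]
dp [0.0007, -0.0123, 0.0] rot [0.005, 0.001, 0.082]
```

View pics/top3z.png

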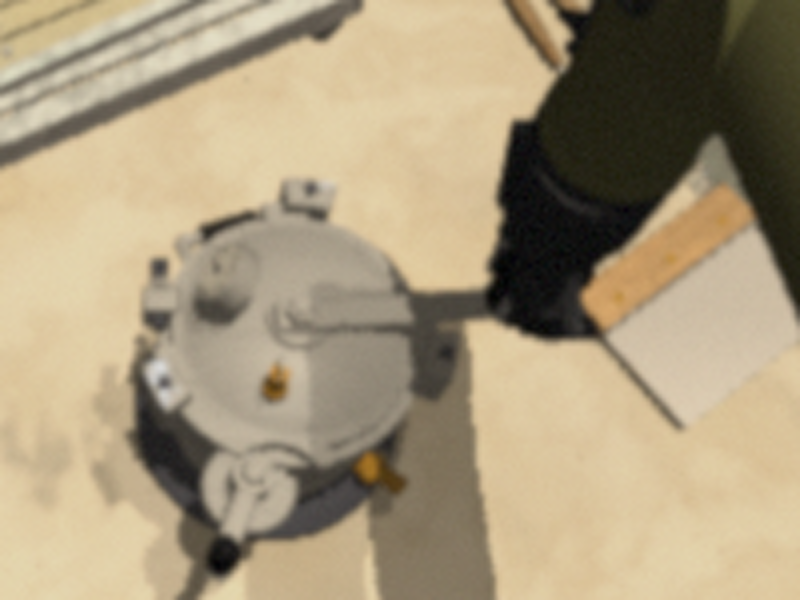

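View pics/side3z.png

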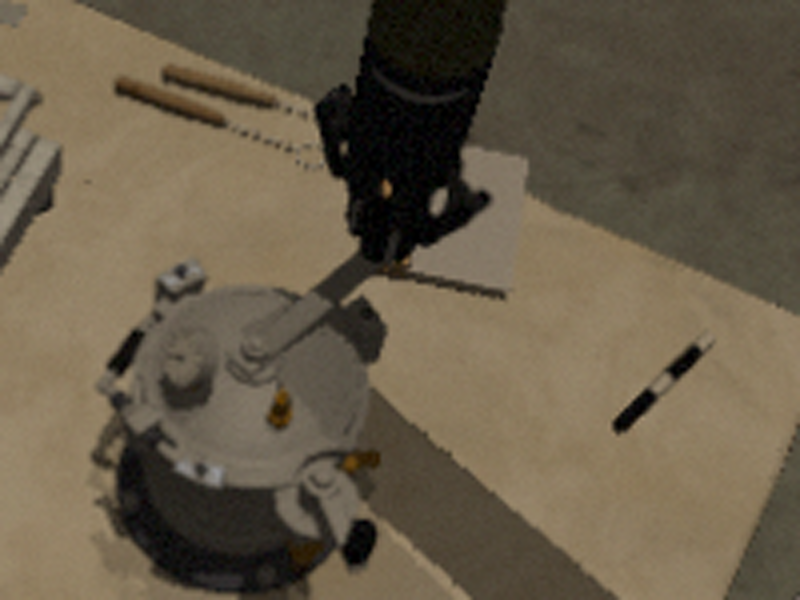

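```bash
python3 -c "
from h import *
im=capture('top')[:,:,::-1]; cv2.imwrite('pics/top4.png',im)
im=cv2.resize(im,None,fx=8,fy=8,interpolation=cv2.INTER_CUBIC)
A=np.array([575,-30.5])
for t in np.arange(1.6,4.8,.1):
    u=proj('top',[*(A+88*np.array([np.cos(t),np.sin(t)])),166])[0]
    cv2.circle(im,tuple(int(v*8+4) for v in u),2,(0,0,255),-1)
    if abs(t*5-round(t*5))<.01: cv2.putText(im,f'{t:.1f}',tuple(int(v*8+8) for v in u),0,.5,(0,0,255),1)
cv2.imwrite('pics/top4z.png',im[1500:1500+450,2650:2650+700])
cv2.imwrite('pics/top4y.png',im[1130:1130+450,2580:2580+700])
for n in ('lid','collar','stop_screw'): print(n,[(round(d['p'],2),(np.array(d['location'])*[640,400]).round(1)) for d in place_of('top',n)])
"
```

```text
lid []
collar [(0.75, array([252.8, 265.6])), (0.58, array([430.3, 171.3]))]
stop_screw [(0.58, array([338.5, 182. ]))]
```

View pics/top4z.png

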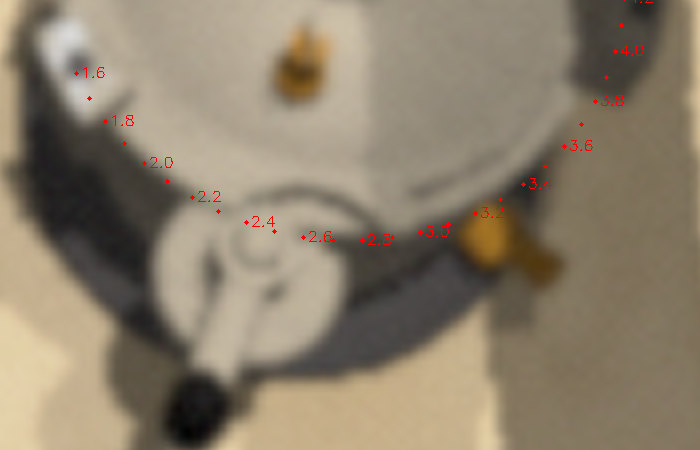

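View pics/top4y.png

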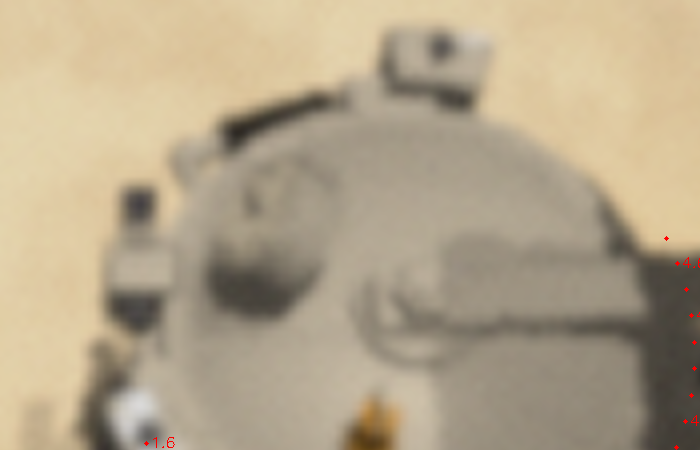

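Emit:
jog_arm(
  steps=[
    {"dp":[0.0003,-0.003,0],"delta_rot":[0.005,0.001,0.01]},
    {"dp":[0.0004,-0.006,0],"delta_rot":[0.005,0.001,0.032]},
    {"dp":[0.0005,-0.009,0],"delta_rot":[0.005,0.001,0.057]},
  ],
)

```text
time_s: 6.85
tcp_pos: [531.7, -145.9, 202.6]
tcp_rot: [[0.368, 0.93, 0.004], [0.93, -0.368, -0.002], [-0.0, 0.005, -1.0]]
wrist_force: [10.0, -2.8, -6.0]
finger_gap: 25.3
```

```bash
python3 -c "
from h import *
arc((575,-30.5),123,[.015,.025,.05,.075])"
```

```text
t 6.85 ang -1.9298 r 123.3 z 202.6 push(cw) 10.4 Frad -0.9 Fz -6.0 gap 25.3 yaw -0.377
dp [0.0003, -0.0019, 0.0001] rot [0.005, 0.0, -0.003]
dp [0.0003, -0.0031, 0.0001] rot [0.005, 0.0, 0.007]
dp [0.0003, -0.0062, 0.0001] rot [0.005, 0.0, 0.032]
dp [0.0005, -0.0092, 0.0001] rot [0.005, -0.0, 0.057]
```

Emit:
jog_arm(
  steps=[
    {"dp":[0.0003,-0.002,0.0003],"delta_rot":[0.003,0,0.01]},
    {"dp":[0.0003,-0.004,0.0005],"delta_rot":[0.003,0,0.025]},
    {"dp":[0.0003,-0.005,0.0005],"delta_rot":[0.003,0,0.035]},
  ],
)

```text
time_s: 7.1
tcp_pos: [528.6, -144.7, 202.6]
tcp_rot: [[0.4, 0.916, 0.005], [0.916, -0.4, -0.003], [-0.0, 0.006, -1.0]]
wrist_force: [8.3, -3.0, -2.0]
finger_gap: 25.2
```

```bash
python3 -c "
from h import *
arc((575,-30.5),123,[.025,.05])"
```

```text
t 7.1 ang -1.9563 r 123.3 z 202.6 push(cw) 8.8 Frad -0.4 Fz -2.0 gap 25.2 yaw -0.412
dp [0.0002, -0.0031, 0.0] rot [0.006, 0.0, -0.001]
dp [0.0003, -0.0062, 0.0] rot [0.006, 0.0, 0.024]
```

Emit:
jog_arm(
  steps=[
    {"dp":[0.0003,-0.002,0],"delta_rot":[0.003,0,0.01]},
    {"dp":[0.0003,-0.0035,0],"delta_rot":[0.003,0,0.02]},
    {"dp":[0.0003,-0.004,0],"delta_rot":[0.003,0,0.02]},
  ],
)

```text
time_s: 7.35
tcp_pos: [526.3, -143.6, 202.6]
tcp_rot: [[0.418, 0.908, 0.006], [0.908, -0.418, -0.004], [-0.001, 0.007, -1.0]]
wrist_force: [8.4, -3.7, -4.8]
finger_gap: 25.4
```

```bash
python3 -c "
from h import *
arc((575,-30.5),123,[.025,.05])"
```

```text
t 7.35 ang -1.9775 r 123.2 z 202.6 push(cw) 9.2 Frad 0.1 Fz -4.8 gap 25.4 yaw -0.431
dp [0.0002, -0.0031, 0.0001] rot [0.007, 0.001, 0.0]
dp [0.0002, -0.0062, 0.0001] rot [0.007, 0.001, 0.025]
```

Emit:
jog_arm(
  steps=[
    {"dp":[0.0003,-0.002,0],"delta_rot":[0.005,0,0.01]},
    {"dp":[0.0003,-0.0035,0],"delta_rot":[0.005,0,0.02]},
    {"dp":[0.0003,-0.004,0],"delta_rot":[0.005,0,0.025]},
  ],
)

```text
time_s: 7.6
tcp_pos: [523.9, -142.6, 202.6]
tcp_rot: [[0.44, 0.898, 0.004], [0.898, -0.44, -0.004], [-0.002, 0.005, -1.0]]
wrist_force: [7.0, -2.6, -4.6]
finger_gap: 25.2
```

```bash
python3 -c "
from h import *
arc((575,-30.5),123,[.025,.05])"
```

```text
t 7.6 ang -1.9987 r 123.2 z 202.6 push(cw) 7.4 Frad -0.5 Fz -4.6 gap 25.2 yaw -0.456
dp [0.0002, -0.0031, 0.0001] rot [0.005, 0.002, -0.003]
dp [0.0002, -0.0062, 0.0] rot [0.005, 0.002, 0.022]
```

Emit:
jog_arm(
  steps=[
    {"dp":[0.0002,-0.002,0],"delta_rot":[0.003,0,0.01]},
    {"dp":[0.0002,-0.0035,0],"delta_rot":[0.003,0,0.02]},
    {"dp":[0.0002,-0.004,0],"delta_rot":[0.003,0,0.022]},
  ],
)

```text
time_s: 7.85
tcp_pos: [521.4, -141.4, 202.6]
tcp_rot: [[0.46, 0.888, 0.004], [0.888, -0.46, -0.005], [-0.002, 0.006, -1.0]]
wrist_force: [8.6, -3.2, -4.7]
finger_gap: 25.1
```

```bash
python3 -c "
from h import *
arc((575,-30.5),123,[.025,.05])"
```

```text
t 7.85 ang -2.0206 r 123.2 z 202.6 push(cw) 9.1 Frad -0.9 Fz -4.7 gap 25.1 yaw -0.477
dp [0.0002, -0.0031, 0.0001] rot [0.006, 0.002, -0.003]
dp [0.0002, -0.0062, 0.0] rot [0.006, 0.002, 0.022]
```

Emit:
jog_arm(
  steps=[
    {"dp":[0.0002,-0.002,0],"delta_rot":[0.004,0,0.01]},
    {"dp":[0.0002,-0.003,0],"delta_rot":[0.004,0,0.02]},
    {"dp":[0.0002,-0.0035,0],"delta_rot":[0.004,0,0.022]},
  ],
)

```text
time_s: 8.1
tcp_pos: [520.1, -140.7, 202.6]
tcp_rot: [[0.479, 0.878, 0.005], [0.878, -0.479, -0.005], [-0.002, 0.007, -1.0]]
wrist_force: [10.1, -4.7, -5.7]
finger_gap: 25.2
```

```bash
python3 -c "
from h import *
arc((575,-30.5),123,[.025,.05])
im=capture('top')[:,:,::-1]; cv2.imwrite('pics/top5.png',im)
im=cv2.resize(im,None,fx=8,fy=8,interpolation=cv2.INTER_CUBIC)
cv2.imwrite('pics/top5z.png',im[1130:1130+600,2580:2580+700])
"
```

```text
t 8.1 ang -2.0328 r 123.1 z 202.6 push(cw) 11.2 Frad -0.3 Fz -5.7 gap 25.2 yaw -0.499
dp [0.0, -0.0031, 0.0001] rot [0.007, 0.002, -0.012]
dp [0.0, -0.0062, 0.0001] rot [0.007, 0.002, 0.013]
```

View pics/top5z.png

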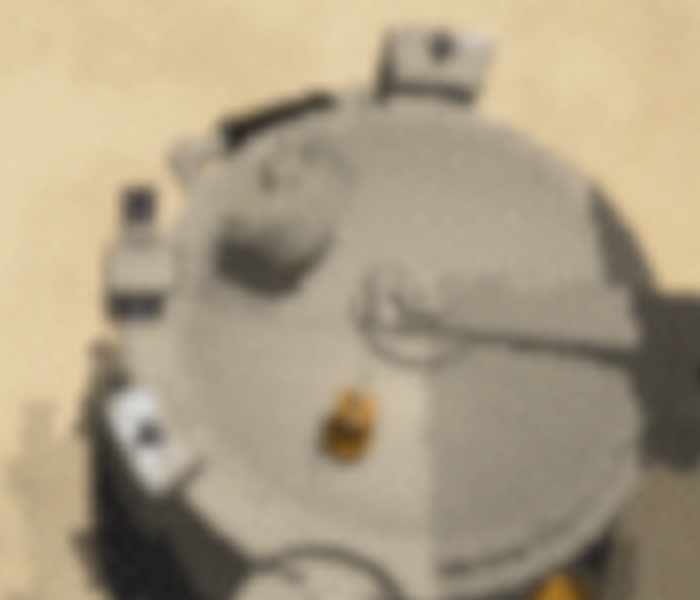

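The push is rising and the lock plate's edge is now close to the screw end at about (135,310) in the crop. I'll creep the rest.

Emit:
jog_arm(
  steps=[
    {"dp":[0,-0.0015,0],"delta_rot":[0.004,0,0]},
    {"dp":[0,-0.0025,0],"delta_rot":[0.004,0,0.005]},
    {"dp":[0,-0.003,0],"delta_rot":[0.004,0,0.005]},
  ],
)

```text
time_s: 8.4
tcp_pos: [520.1, -140.5, 202.6]
tcp_rot: [[0.483, 0.876, 0.008], [0.876, -0.483, -0.007], [-0.002, 0.01, -1.0]]
wrist_force: [13.6, -5.5, -8.7]
finger_gap: 25.4
```

```bash
python3 -c "
from h import *
arc((575,-30.5),123,[.025,.05])"
```

```text
t 8.4 ang -2.0336 r 123.0 z 202.6 push(cw) 14.6 Frad -1.2 Fz -8.7 gap 25.4 yaw -0.504
dp [-0.0001, -0.0031, 0.0001] rot [0.01, 0.002, -0.016]
dp [-0.0001, -0.0061, 0.0001] rot [0.01, 0.002, 0.009]
```

Emit:
jog_arm(
  steps=[
    {"dp":[0,-0.003,0],"delta_rot":[0,0,0]},
    {"dp":[0,-0.0035,0],"delta_rot":[0,0,0]},
    {"dp":[0,-0.0035,0],"delta_rot":[0,0,0]},
  ],
)

```text
time_s: 8.65
tcp_pos: [520.1, -140.6, 202.7]
tcp_rot: [[0.483, 0.876, 0.015], [0.876, -0.483, -0.011], [-0.002, 0.019, -1.0]]
wrist_force: [16.1, -6.6, -10.1]
finger_gap: 25.3
```

```bash
python3 -c "
from h import *
arc((575,-30.5),123,[.025,.05])"
```

```text
t 8.65 ang -2.0334 r 123.0 z 202.7 push(cw) 17.3 Frad -1.2 Fz -10.1 gap 25.3 yaw -0.504
dp [-0.0001, -0.0031, 0.0001] rot [0.019, 0.002, -0.016]
dp [-0.0001, -0.0061, 0.0] rot [0.019, 0.002, 0.009]
```

The push climbed to 17 N with no movement, so the lid is home. I'll release and lift.

Emit:
jog_arm(
  steps=[
    {"dp":[0,0,0],"delta_rot":[0.015,0,0]},
    {"dp":[0,0,0],"delta_rot":[0.015,0,0]},
    {"dp":[0,0,0],"delta_rot":[0.015,0,0]},
  ],
)

```text
time_s: 8.9
tcp_pos: [520.3, -140.7, 202.5]
tcp_rot: [[0.483, 0.876, 0.003], [0.876, -0.483, -0.004], [-0.002, 0.004, -1.0]]
wrist_force: [3.3, -0.9, -1.3]
finger_gap: 25.4
```

Emit:
jog_arm(
  steps=[
    {"dp":[0,0,0],"delta_rot":[0,0,0]},
    {"dp":[0,0,0],"delta_rot":[0,0,0]},
    {"dp":[0,0,0],"delta_rot":[0,0,0]},
    {"dp":[0,0,0],"delta_rot":[0,0,0]},
    {"dp":[0,0,0],"delta_rot":[0,0,0]},
    {"dp":[0,0,0],"delta_rot":[0,0,0]},
  ],
  gripper=0.7,
)

```text
time_s: 9.4
tcp_pos: [520.1, -140.7, 202.5]
tcp_rot: [[0.483, 0.876, 0.002], [0.876, -0.483, -0.004], [-0.002, 0.004, -1.0]]
wrist_force: [0.2, 0.1, 0.3]
finger_gap: 59.7
```

```bash
python3 -c "
from h import *
arc((575,-30.5),123,[])
go(453,75,300,-.735+1.57)"
```

```text
t 9.4 ang -2.0331 r 123.1 z 202.5 push(cw) 0.1 Frad -0.2 Fz 0.3 gap 59.7 yaw -0.504
t 9.4 tcp [ 520.1 -140.7  202.5] yaw -0.504 F [0.2 0.1 0.3] gap 59.7
dp [0.1563, -0.1625, -0.0985] rot [0.002, 0.005, -1.339]
```

Emit:
jog_arm(
  steps=[
    {"dp":[0,0,-0.02],"delta_rot":[0,0,0]},
    {"dp":[0,0,-0.05],"delta_rot":[0,0,0]},
    {"dp":[0,0,-0.08],"delta_rot":[0,0,0]},
    {"dp":[0.01,-0.01,-0.1],"delta_rot":[0,0,-0.1]},
    {"dp":[0.03,-0.03,-0.1],"delta_rot":[0,0,-0.22]},
    {"dp":[0.05,-0.05,-0.1],"delta_rot":[0,0,-0.34]},
    {"dp":[0.07,-0.07,-0.1],"delta_rot":[0,0,-0.46]},
    {"dp":[0.09,-0.09,-0.1],"delta_rot":[0,0,-0.58]},
    {"dp":[0.11,-0.11,-0.1],"delta_rot":[0,0,-0.7]},
    {"dp":[0.13,-0.13,-0.1],"delta_rot":[0,0,-0.82]},
    {"dp":[0.145,-0.15,-0.1],"delta_rot":[0,0,-0.94]},
    {"dp":[0.155,-0.162,-0.1],"delta_rot":[0,0,-1.06]},
  ],
)

```text
time_s: 10.4
tcp_pos: [451.5, 76.5, 301.6]
tcp_rot: [[-0.536, 0.844, 0.002], [0.844, 0.536, -0.003], [-0.004, 0.0, -1.0]]
wrist_force: [-0.6, 0.4, -0.6]
finger_gap: 59.8
```

```bash
python3 -c "
from h import *
go(453,75,300,.834)
for c in('side','top'):
    im=capture(c)[:,:,::-1]; cv2.imwrite(f'pics/{c}6.png',im)
    im=cv2.resize(im,None,fx=4,fy=4,interpolation=cv2.INTER_CUBIC)
    for X in ([453,75,213],[453,75,234],[453,75,192],[590,-151.6,218],[520,-140.5,218]):
        u=proj(c,X)[0]; cv2.circle(im,tuple(int(v*4+2) for v in u),2,(0,0,255),-1)
    x,y=(290,60) if c=='side' else (290,120)
    cv2.imwrite(f'pics/{c}6z.png',im[y*4:y*4+600,x*4:x*4+800])
"
```

```text
t 10.4 tcp [451.5  76.5 301.6] yaw 0.565 F [-0.6  0.4 -0.6] gap 59.8
dp [-0.002, 0.0005, 0.0016] rot [-0.0, 0.004, -0.269]
```

View pics/top6z.png

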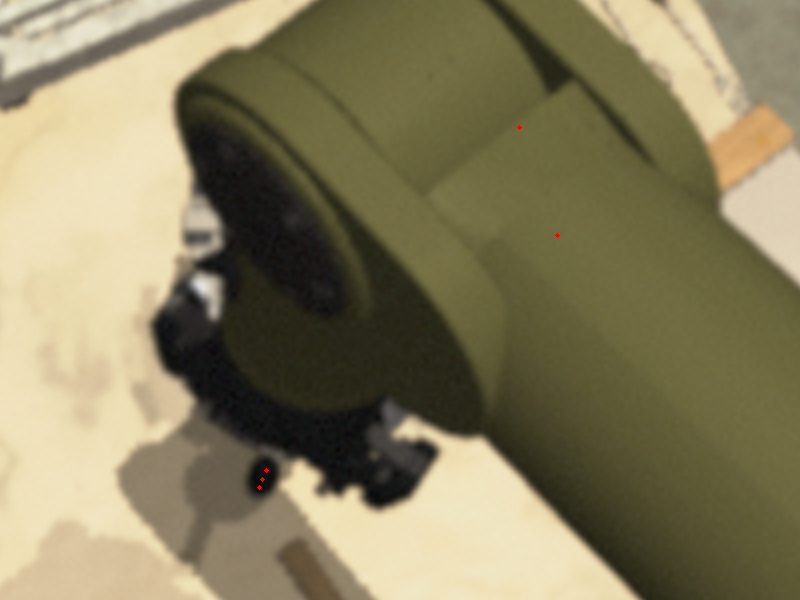

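View pics/side6z.png

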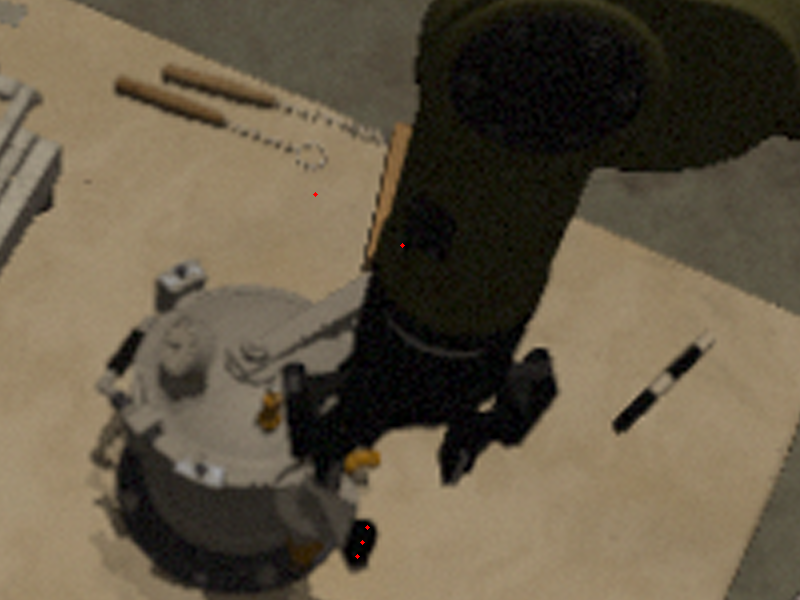

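The cock grip matches the predicted (453,75) to within about 1 px in both views. Going down.

Emit:
jog_arm(
  steps=[
    {"dp":[-0.002,0,0.01],"delta_rot":[0,0.002,-0.1]},
    {"dp":[-0.002,0,0.02],"delta_rot":[0,0.002,-0.2]},
    {"dp":[-0.002,0,0.035],"delta_rot":[0,0.002,-0.269]},
    {"dp":[-0.002,0,0.05],"delta_rot":[0,0.002,-0.269]},
    {"dp":[-0.002,0,0.06],"delta_rot":[0,0.002,-0.269]},
    {"dp":[-0.002,0,0.07],"delta_rot":[0,0.002,-0.269]},
    {"dp":[-0.002,0,0.08],"delta_rot":[0,0.002,-0.269]},
    {"dp":[-0.002,0,0.09],"delta_rot":[0,0.002,-0.269]},
    {"dp":[-0.002,0,0.099],"delta_rot":[0,0.002,-0.269]},
    {"dp":[-0.002,0,0.099],"delta_rot":[0,0.002,-0.269]},
    {"dp":[-0.002,0,0.099],"delta_rot":[0,0.002,-0.269]},
  ],
)

```text
time_s: 11.42
tcp_pos: [452.8, 74.6, 202.1]
tcp_rot: [[-0.74, 0.673, -0.0], [0.673, 0.74, -0.002], [-0.001, -0.002, -1.0]]
wrist_force: [0.8, -1.2, 0.3]
finger_gap: 59.6
```

```bash
python3 -c "
from h import *
go(453,75,202,.834)
for c in('side','top'):
    im=capture(c)[:,:,::-1]
    im=cv2.resize(im,None,fx=4,fy=4,interpolation=cv2.INTER_CUBIC)
    x,y=(290,100) if c=='side' else (270,130)
    cv2.imwrite(f'pics/{c}7z.png',im[y*4:y*4+600,x*4:x*4+800])
"
```

```text
t 11.42 tcp [452.8  74.6 202.1] yaw 0.832 F [ 0.8 -1.2  0.3] gap 59.6
dp [0.0001, 0.0004, 0.0001] rot [-0.002, 0.001, -0.002]
```

View pics/side7z.png

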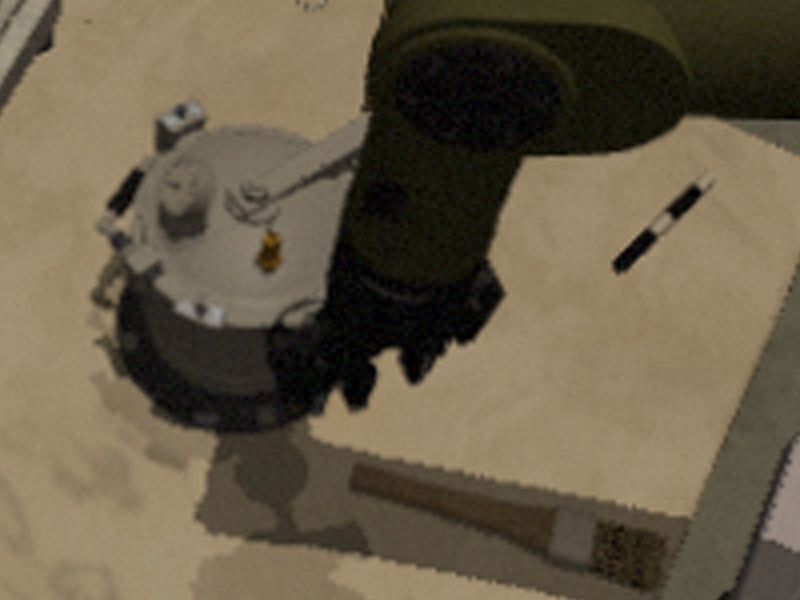

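View pics/top7z.png

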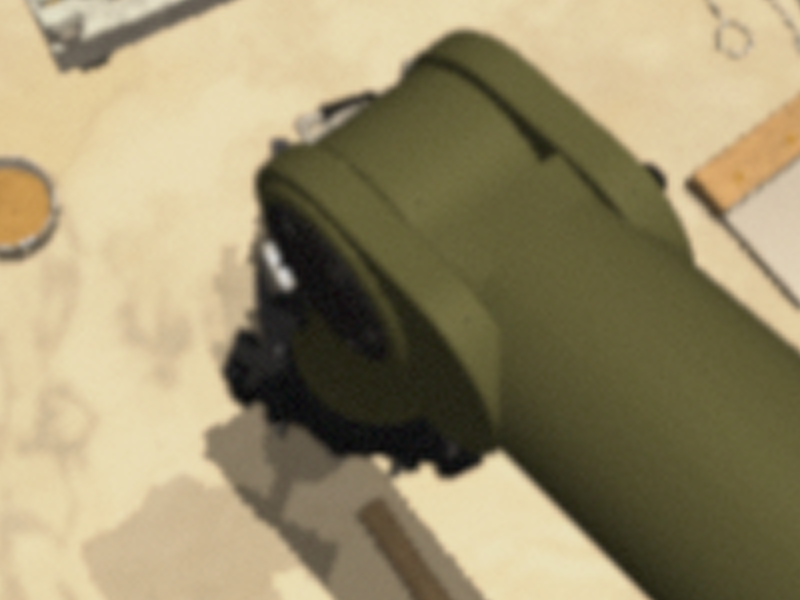

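Emit:
jog_arm(
  steps=[
    {"dp":[0,0,0],"delta_rot":[0,0,0]},
    {"dp":[0,0,0],"delta_rot":[0,0,0]},
    {"dp":[0,0,0],"delta_rot":[0,0,0]},
    {"dp":[0,0,0],"delta_rot":[0,0,0]},
    {"dp":[0,0,0],"delta_rot":[0,0,0]},
    {"dp":[0,0,0],"delta_rot":[0,0,0]},
    {"dp":[0,0,0],"delta_rot":[0,0,0]},
  ],
  gripper=0,
  grip_force=20,
)

```text
time_s: 12.1
tcp_pos: [453.6, 74.9, 203.4]
tcp_rot: [[-0.74, 0.673, 0.002], [0.673, 0.74, -0.001], [-0.002, 0.001, -1.0]]
wrist_force: [-0.7, -1.5, 4.0]
finger_gap: 17.2
```

```bash
python3 -c "
from h import *
arc((495.5,36.5),57,[.05,.1,.15,.2,.25])"
```

```text
t 12.1 ang 2.4001 r 56.9 z 203.4 push(cw) 1.6 Frad -0.5 Fz 4.0 gap 17.2 yaw 0.833
dp [0.0001, 0.0028, 0.0009] rot [0.001, 0.002, 0.053]
dp [-0.0002, 0.0057, 0.0009] rot [0.001, 0.002, 0.103]
dp [-0.0005, 0.0085, 0.0009] rot [0.001, 0.002, 0.153]
dp [-0.001, 0.0113, 0.0009] rot [0.001, 0.002, 0.203]
dp [-0.0017, 0.0141, 0.0009] rot [0.001, 0.002, 0.253]
```

Emit:
jog_arm(
  steps=[
    {"dp":[0.0001,0.0015,0],"delta_rot":[0,0.001,0.03]},
    {"dp":[0.0001,0.003,0],"delta_rot":[0,0.001,0.053]},
    {"dp":[-0.0001,0.0045,0],"delta_rot":[0,0.001,0.08]},
    {"dp":[-0.0002,0.0057,0],"delta_rot":[0,0.001,0.103]},
    {"dp":[-0.0004,0.007,0],"delta_rot":[0,0.001,0.128]},
    {"dp":[-0.0005,0.0085,0],"delta_rot":[0,0.001,0.153]},
    {"dp":[-0.0005,0.0085,0],"delta_rot":[0,0.001,0.153]},
  ],
)

```text
time_s: 12.68
tcp_pos: [460.1, 80.8, 203.5]
tcp_rot: [[-0.627, 0.779, 0.002], [0.779, 0.627, -0.001], [-0.002, 0.001, -1.0]]
wrist_force: [0.7, -1.1, 1.3]
finger_gap: 17.4
```

```bash
python3 -c "
from h import *
arc((495.5,36.5),57,[.02,.04,.06],z=203)"
```

```text
t 12.68 ang 2.245 r 56.7 z 203.5 push(cw) 0.1 Frad -1.3 Fz 1.3 gap 17.4 yaw 0.678
dp [0.0003, 0.0011, 0.0005] rot [0.001, 0.002, 0.024]
dp [0.0003, 0.0023, 0.0005] rot [0.001, 0.002, 0.044]
dp [0.0002, 0.0034, 0.0005] rot [0.001, 0.002, 0.064]
```

Light resistance so far. Next are small steps past the 0.2 rad jam point.

Emit:
jog_arm(
  steps=[
    {"dp":[0.0002,0.0008,0],"delta_rot":[0,0.001,0.015]},
    {"dp":[0.0003,0.0016,0],"delta_rot":[0,0.001,0.03]},
    {"dp":[0.0003,0.0023,0],"delta_rot":[0,0.001,0.044]},
  ],
)

```text
time_s: 12.93
tcp_pos: [462.0, 82.2, 203.5]
tcp_rot: [[-0.591, 0.807, 0.002], [0.807, 0.591, -0.0], [-0.001, 0.001, -1.0]]
wrist_force: [0.5, -1.7, 1.4]
finger_gap: 17.5
```

```bash
python3 -c "
from h import *
arc((495.5,36.5),57,[.02,.04,.06],z=203)"
```

```text
t 12.93 ang 2.2033 r 56.6 z 203.5 push(cw) 0.6 Frad -1.7 Fz 1.4 gap 17.5 yaw 0.632
dp [0.0004, 0.0011, 0.0005] rot [0.001, 0.001, 0.02]
dp [0.0003, 0.0023, 0.0005] rot [0.001, 0.001, 0.04]
dp [0.0003, 0.0034, 0.0005] rot [0.001, 0.001, 0.06]
```

Emit:
jog_arm(
  steps=[
    {"dp":[0.0004,0.0011,0],"delta_rot":[0,0.001,0.02]},
    {"dp":[0.0003,0.0023,0],"delta_rot":[0,0.001,0.04]},
    {"dp":[0.0003,0.0028,0],"delta_rot":[0,0.001,0.05]},
    {"dp":[0.0003,0.0028,0],"delta_rot":[0,0.001,0.05]},
  ],
)

```text
time_s: 13.27
tcp_pos: [464.5, 83.8, 203.5]
tcp_rot: [[-0.549, 0.836, 0.002], [0.836, 0.549, 0.0], [-0.001, 0.002, -1.0]]
wrist_force: [2.2, -3.4, 0.4]
finger_gap: 17.6
```

```bash
python3 -c "
from h import *
arc((495.5,36.5),57,[.02,.04,.06],z=203)"
```

```text
t 13.27 ang 2.1509 r 56.6 z 203.5 push(cw) -0.0 Frad -4.0 Fz 0.4 gap 17.6 yaw 0.582
dp [0.0004, 0.0011, 0.0005] rot [0.002, 0.001, 0.021]
dp [0.0004, 0.0023, 0.0005] rot [0.002, 0.001, 0.041]
dp [0.0003, 0.0034, 0.0005] rot [0.002, 0.001, 0.061]
```

```bash
python3 -c "
from h import *
arc((495.5,36.5),56.5,[.04,.08,.12,.16,.2],z=203.5)"
```

```text
t 13.27 ang 2.1509 r 56.6 z 203.5 push(cw) -0.0 Frad -4.0 Fz 0.4 gap 17.6 yaw 0.582
dp [-0.0001, 0.0023, -0.0] rot [0.002, 0.001, 0.041]
dp [-0.0003, 0.0045, -0.0] rot [0.002, 0.001, 0.081]
dp [-0.0005, 0.0068, -0.0] rot [0.002, 0.001, 0.121]
dp [-0.0008, 0.009, -0.0] rot [0.002, 0.001, 0.161]
dp [-0.0012, 0.0112, -0.0] rot [0.002, 0.001, 0.201]
```

Emit:
jog_arm(
  steps=[
    {"dp":[-0.0001,0.0012,0],"delta_rot":[0,0.001,0.02]},
    {"dp":[-0.0001,0.0023,0],"delta_rot":[0,0.001,0.041]},
    {"dp":[-0.0003,0.0045,0],"delta_rot":[0,0.001,0.081]},
    {"dp":[-0.0005,0.0068,0],"delta_rot":[0,0.001,0.121]},
    {"dp":[-0.0005,0.0068,0],"delta_rot":[0,0.001,0.121]},
  ],
)

```text
time_s: 13.68
tcp_pos: [470.9, 87.3, 203.5]
tcp_rot: [[-0.443, 0.897, 0.002], [0.897, 0.443, 0.001], [-0.0, 0.002, -1.0]]
wrist_force: [3.1, -1.6, -0.2]
finger_gap: 17.3
```

```bash
python3 -c "
from h import *
arc((495.5,36.5),56.3,[.04,.08,.12,.16,.2,.25],z=203.5)"
```

```text
t 13.68 ang 2.0214 r 56.4 z 203.5 push(cw) -2.1 Frad -2.8 Fz -0.2 gap 17.3 yaw 0.459
dp [-0.0002, 0.0023, -0.0] rot [0.002, 0.0, 0.048]
dp [-0.0003, 0.0045, -0.0] rot [0.002, 0.0, 0.088]
dp [-0.0006, 0.0067, -0.0] rot [0.002, 0.0, 0.128]
dp [-0.0009, 0.009, -0.0] rot [0.002, 0.0, 0.168]
dp [-0.0013, 0.0112, -0.0] rot [0.002, 0.0, 0.208]
dp [-0.002, 0.0139, -0.0] rot [0.002, -0.0, 0.258]
```

Emit:
jog_arm(
  steps=[
    {"dp":[-0.0002,0.0023,0],"delta_rot":[0,0,0.04]},
    {"dp":[-0.0003,0.0045,0],"delta_rot":[0,0,0.08]},
    {"dp":[-0.0006,0.0067,0],"delta_rot":[0,0,0.12]},
    {"dp":[-0.0009,0.009,0],"delta_rot":[0,0,0.16]},
    {"dp":[-0.0013,0.0112,0],"delta_rot":[0,0,0.2]},
    {"dp":[-0.002,0.0139,0],"delta_rot":[0,0,0.25]},
    {"dp":[-0.002,0.0139,0],"delta_rot":[0,0,0.25]},
  ],
)

```text
time_s: 14.27
tcp_pos: [484.8, 91.7, 203.5]
tcp_rot: [[-0.206, 0.978, 0.003], [0.979, 0.206, 0.001], [0.0, 0.003, -1.0]]
wrist_force: [2.9, -2.3, -0.7]
finger_gap: 17.3
```

```bash
python3 -c "
from h import *
arc((495.5,36.5),56.3,[.05,.1,.15,.2,.25,.3],z=203.5)
for c in('side','top'):
    im=capture(c)[:,:,::-1]
    im=cv2.resize(im,None,fx=4,fy=4,interpolation=cv2.INTER_CUBIC)
    x,y=(290,100) if c=='side' else (270,130)
    cv2.imwrite(f'pics/{c}8z.png',im[y*4:y*4+600,x*4:x*4+800])
"
```

```text
t 14.27 ang 1.7629 r 56.2 z 203.5 push(cw) -2.4 Frad -2.8 Fz -0.7 gap 17.3 yaw 0.208
dp [-0.0, 0.0028, -0.0] rot [0.003, -0.0, 0.066]
dp [-0.0003, 0.0056, -0.0] rot [0.003, -0.0, 0.116]
dp [-0.0007, 0.0084, 0.0] rot [0.003, -0.0, 0.166]
dp [-0.0012, 0.0112, 0.0] rot [0.003, -0.0, 0.216]
dp [-0.0019, 0.0139, 0.0] rot [0.003, -0.0, 0.266]
dp [-0.0027, 0.0166, 0.0] rot [0.003, -0.0, 0.316]
```

View pics/side8z.png

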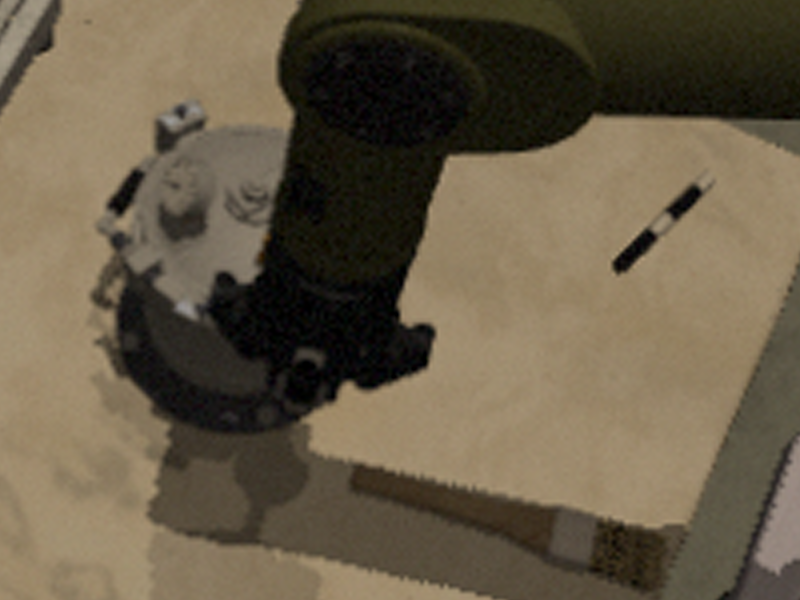

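Emit:
jog_arm(
  steps=[
    {"dp":[0,0.0028,0],"delta_rot":[0.001,0,0.05]},
    {"dp":[-0.0003,0.0056,0],"delta_rot":[0.002,0,0.11]},
    {"dp":[-0.0007,0.0084,0],"delta_rot":[0.002,0,0.166]},
    {"dp":[-0.0012,0.0112,0],"delta_rot":[0.002,0,0.216]},
    {"dp":[-0.0019,0.0139,0],"delta_rot":[0.002,0,0.266]},
    {"dp":[-0.0027,0.0166,0],"delta_rot":[0.002,0,0.316]},
    {"dp":[-0.0027,0.0166,0],"delta_rot":[0.002,0,0.316]},
  ],
)

```text
time_s: 14.95
tcp_pos: [501.6, 92.5, 203.5]
tcp_rot: [[0.106, 0.994, 0.001], [0.994, -0.106, 0.001], [0.001, 0.001, -1.0]]
wrist_force: [2.4, -1.5, 0.7]
finger_gap: 17.4
```

```bash
python3 -c "
from h import *
arc((495.5,36.5),56.3,[.05,.1,.15,.2,.25,.3],z=203.5)"
```

```text
t 14.95 ang 1.4629 r 56.4 z 203.5 push(cw) -2.6 Frad -1.2 Fz 0.7 gap 17.4 yaw -0.106
dp [-0.0001, 0.0028, -0.0] rot [0.001, -0.001, 0.052]
dp [-0.0004, 0.0056, -0.0] rot [0.001, -0.001, 0.102]
dp [-0.0007, 0.0084, -0.0] rot [0.001, -0.001, 0.152]
dp [-0.0012, 0.0112, -0.0] rot [0.001, -0.001, 0.202]
dp [-0.0018, 0.0139, -0.0] rot [0.001, -0.001, 0.252]
dp [-0.0026, 0.0166, -0.0] rot [0.001, -0.001, 0.302]
```

Emit:
jog_arm(
  steps=[
    {"dp":[0,0.0028,0],"delta_rot":[0.001,0,0.05]},
    {"dp":[-0.0003,0.0056,0],"delta_rot":[0.001,0,0.102]},
    {"dp":[-0.0007,0.0084,0],"delta_rot":[0.001,0,0.152]},
    {"dp":[-0.0012,0.0112,0],"delta_rot":[0.001,0,0.202]},
    {"dp":[-0.0018,0.0139,0],"delta_rot":[0.001,0,0.252]},
    {"dp":[-0.0026,0.0166,0],"delta_rot":[0.001,0,0.302]},
    {"dp":[-0.0026,0.0166,0],"delta_rot":[0.001,0,0.302]},
  ],
)

```text
time_s: 15.53
tcp_pos: [517.9, 88.4, 203.5]
tcp_rot: [[0.396, 0.918, 0.0], [0.918, -0.396, 0.002], [0.002, -0.0, -1.0]]
wrist_force: [2.1, -2.2, 0.3]
finger_gap: 17.1
```

```bash
python3 -c "
from h import *
arc((495.5,36.5),56.5,[.05,.1,.15,.2,.25,.3],z=203.5)"
```

```text
t 15.53 ang 1.1636 r 56.6 z 203.5 push(cw) -2.8 Frad -1.2 Fz 0.3 gap 17.1 yaw -0.407
dp [-0.0001, 0.0028, -0.0] rot [-0.0, -0.002, 0.05]
dp [-0.0003, 0.0056, -0.0] rot [-0.0, -0.002, 0.1]
dp [-0.0007, 0.0084, -0.0] rot [-0.001, -0.002, 0.15]
dp [-0.0012, 0.0112, -0.0] rot [-0.001, -0.002, 0.2]
dp [-0.0018, 0.014, -0.0] rot [-0.001, -0.002, 0.25]
dp [-0.0026, 0.0167, -0.0] rot [-0.001, -0.002, 0.3]
```

Emit:
jog_arm(
  steps=[
    {"dp":[-0.0001,0.0028,0],"delta_rot":[0,0,0.05]},
    {"dp":[-0.0003,0.0056,0],"delta_rot":[0,-0.001,0.1]},
    {"dp":[-0.0007,0.0084,0],"delta_rot":[0,-0.001,0.15]},
    {"dp":[-0.0012,0.0112,0],"delta_rot":[0,-0.001,0.2]},
    {"dp":[-0.0012,0.0112,0],"delta_rot":[0,-0.001,0.2]},
  ],
)

```text
time_s: 15.95
tcp_pos: [528.0, 83.0, 203.5]
tcp_rot: [[0.569, 0.822, 0.001], [0.822, -0.569, 0.001], [0.001, -0.0, -1.0]]
wrist_force: [3.8, -1.9, -0.8]
finger_gap: 17.3
```

```bash
python3 -c "
from h import *
arc((495.5,36.5),56.5,[.02,.04,.06,.08],z=203.5)"
```

```text
t 15.95 ang 0.9609 r 56.8 z 203.5 push(cw) -4.2 Frad 0.6 Fz -0.8 gap 17.3 yaw -0.606
dp [-0.0003, 0.0011, -0.0] rot [-0.0, -0.001, 0.024]
dp [-0.0003, 0.0023, -0.0] rot [-0.0, -0.001, 0.044]
dp [-0.0004, 0.0034, -0.0] rot [-0.0, -0.001, 0.064]
dp [-0.0005, 0.0045, -0.0] rot [-0.0, -0.001, 0.084]
```

Emit:
jog_arm(
  steps=[
    {"dp":[-0.0003,0.0011,0],"delta_rot":[0,0,0.02]},
    {"dp":[-0.0003,0.0023,0],"delta_rot":[0,0,0.04]},
    {"dp":[-0.0003,0.0023,0],"delta_rot":[0,0,0.04]},
  ],
)

```text
time_s: 16.2
tcp_pos: [529.8, 81.8, 203.5]
tcp_rot: [[0.601, 0.799, 0.001], [0.799, -0.601, 0.002], [0.002, -0.0, -1.0]]
wrist_force: [2.6, -0.6, -1.0]
finger_gap: 17.7
```

```bash
python3 -c "
from h import *
arc((495.5,36.5),56.5,[.02,.04,.06,.08],z=203.5)"
```

```text
t 16.2 ang 0.9238 r 56.8 z 203.5 push(cw) -2.4 Frad 1.1 Fz -1.0 gap 17.7 yaw -0.645
dp [-0.0003, 0.0011, -0.0] rot [-0.0, -0.002, 0.022]
dp [-0.0004, 0.0023, -0.0] rot [-0.0, -0.002, 0.042]
dp [-0.0004, 0.0034, -0.0] rot [-0.0, -0.002, 0.062]
dp [-0.0005, 0.0045, -0.0] rot [-0.0, -0.002, 0.082]
```

Emit:
jog_arm(
  steps=[
    {"dp":[-0.0003,0.0011,0],"delta_rot":[0,0,0.02]},
    {"dp":[-0.0003,0.0023,0],"delta_rot":[0,0,0.04]},
    {"dp":[-0.0003,0.0023,0],"delta_rot":[0,0,0.04]},
  ],
)

```text
time_s: 16.45
tcp_pos: [531.6, 80.4, 203.5]
tcp_rot: [[0.634, 0.774, 0.001], [0.774, -0.634, 0.002], [0.002, -0.0, -1.0]]
wrist_force: [3.1, -1.0, -0.4]
finger_gap: 17.1
```

```bash
python3 -c "
from h import *
arc((495.5,36.5),56.5,[.02,.04,.06,.08],z=203.5)"
```

```text
t 16.45 ang 0.8825 r 56.9 z 203.5 push(cw) -3.0 Frad 1.2 Fz -0.4 gap 17.1 yaw -0.686
dp [-0.0004, 0.0011, 0.0] rot [-0.0, -0.002, 0.022]
dp [-0.0004, 0.0023, -0.0] rot [-0.0, -0.002, 0.042]
dp [-0.0005, 0.0034, -0.0] rot [-0.0, -0.002, 0.062]
dp [-0.0006, 0.0045, -0.0] rot [-0.0, -0.002, 0.082]
```

Emit:
jog_arm(
  steps=[
    {"dp":[-0.0003,0.0011,0],"delta_rot":[0,0,0.02]},
    {"dp":[-0.0003,0.002,0],"delta_rot":[0,0,0.035]},
    {"dp":[-0.0003,0.002,0],"delta_rot":[0,0,0.035]},
  ],
)

```text
time_s: 16.7
tcp_pos: [532.9, 79.2, 203.5]
tcp_rot: [[0.661, 0.75, 0.001], [0.75, -0.661, 0.003], [0.003, -0.001, -1.0]]
wrist_force: [2.2, 0.4, 0.4]
finger_gap: 17.4
```

```bash
python3 -c "
from h import *
arc((495.5,36.5),56.5,[.02,.04,.06,.08],z=203.5)"
```

```text
t 16.7 ang 0.852 r 56.8 z 203.5 push(cw) -1.4 Frad 1.7 Fz 0.4 gap 17.4 yaw -0.722
dp [-0.0003, 0.0011, -0.0] rot [-0.001, -0.003, 0.017]
dp [-0.0003, 0.0023, -0.0] rot [-0.001, -0.003, 0.037]
dp [-0.0004, 0.0034, -0.0] rot [-0.001, -0.003, 0.057]
dp [-0.0005, 0.0045, -0.0] rot [-0.001, -0.002, 0.077]
```

Emit:
jog_arm(
  steps=[
    {"dp":[-0.0002,0.001,0],"delta_rot":[0,0,0.01]},
    {"dp":[-0.0003,0.002,0],"delta_rot":[0,0,0.02]},
    {"dp":[-0.0003,0.002,0],"delta_rot":[0,0,0.02]},
  ],
)

```text
time_s: 16.95
tcp_pos: [532.9, 79.0, 203.4]
tcp_rot: [[0.676, 0.737, -0.002], [0.737, -0.676, 0.004], [0.002, -0.005, -1.0]]
wrist_force: [-2.8, 3.7, 4.0]
finger_gap: 17.2
```

```bash
python3 -c "
from h import *
arc((495.5,36.5),56.5,[.02,.04,.06,.08],z=203.5)"
```

```text
t 16.95 ang 0.8493 r 56.6 z 203.4 push(cw) 4.6 Frad 0.9 Fz 4.0 gap 17.2 yaw -0.742
dp [-0.0001, 0.0011, -0.0001] rot [-0.005, -0.002, -0.001]
dp [-0.0001, 0.0023, -0.0001] rot [-0.005, -0.002, 0.019]
dp [-0.0001, 0.0034, -0.0001] rot [-0.005, -0.002, 0.039]
dp [-0.0002, 0.0045, -0.0001] rot [-0.005, -0.002, 0.059]
```

The cock stalled at its stop after turning about 1.55 rad, with the push stepping up to 4.6 N. I'll relax, open and lift.

Emit:
jog_arm(
  steps=[
    {"dp":[0,0,0],"delta_rot":[0,0,0]},
    {"dp":[0,0,0],"delta_rot":[0,0,0]},
  ],
)

```text
time_s: 17.12
tcp_pos: [532.8, 79.0, 203.5]
tcp_rot: [[0.676, 0.737, -0.002], [0.737, -0.676, 0.004], [0.002, -0.005, -1.0]]
wrist_force: [-0.7, 1.9, 2.2]
finger_gap: 17.6
```

Emit:
jog_arm(
  steps=[
    {"dp":[0,0,0],"delta_rot":[0,0,0]},
    {"dp":[0,0,0],"delta_rot":[0,0,0]},
    {"dp":[0,0,0],"delta_rot":[0,0,0]},
    {"dp":[0,0,0],"delta_rot":[0,0,0]},
    {"dp":[0,0,0],"delta_rot":[0,0,0]},
    {"dp":[0,0,0],"delta_rot":[0,0,0]},
  ],
  gripper=0.5,
)

```text
time_s: 17.62
tcp_pos: [532.8, 78.8, 203.4]
tcp_rot: [[0.676, 0.737, -0.002], [0.737, -0.676, 0.004], [0.001, -0.005, -1.0]]
wrist_force: [-0.7, -0.6, -0.1]
finger_gap: 42.7
```

Emit:
jog_arm(
  steps=[
    {"dp":[0,0,-0.01],"delta_rot":[0,0,0]},
    {"dp":[0,0,-0.03],"delta_rot":[0,0,0]},
    {"dp":[0,0,-0.06],"delta_rot":[0,0,0]},
    {"dp":[0,0,-0.1],"delta_rot":[0,0,0]},
    {"dp":[0,0,-0.12],"delta_rot":[0,0,0]},
    {"dp":[0,0,-0.12],"delta_rot":[0,0,0]},
  ],
)

```text
time_s: 18.12
tcp_pos: [535.6, 78.4, 329.7]
tcp_rot: [[0.676, 0.737, 0.007], [0.737, -0.676, 0.007], [0.01, 0.0, -1.0]]
wrist_force: [-0.0, 0.6, 0.2]
finger_gap: 42.4
```

```bash
python3 -c "
from h import *
go(330,380,330,.8)"
```

```text
t 18.12 tcp [535.6  78.4 329.7] yaw -0.743 F [-0.   0.6  0.2] gap 42.4
dp [0.0832, -0.3554, 0.0004] rot [0.008, -0.008, -1.543]
```

Moving aside so both cameras can see the result.

Emit:
jog_arm(
  steps=[
    {"dp":[0.008,-0.035,0],"delta_rot":[0,0,-0.1]},
    {"dp":[0.016,-0.07,0],"delta_rot":[0,0,-0.2]},
    {"dp":[0.024,-0.1,0],"delta_rot":[0,0,-0.3]},
    {"dp":[0.032,-0.135,0],"delta_rot":[0,0,-0.4]},
    {"dp":[0.04,-0.17,0],"delta_rot":[0,0,-0.5]},
    {"dp":[0.048,-0.205,0],"delta_rot":[0,0,-0.6]},
    {"dp":[0.056,-0.24,0],"delta_rot":[0,0,-0.7]},
    {"dp":[0.064,-0.275,0],"delta_rot":[0,0,-0.8]},
    {"dp":[0.072,-0.31,0],"delta_rot":[0,0,-0.9]},
    {"dp":[0.083,-0.355,0],"delta_rot":[0,0,-1.0]},
    {"dp":[0.083,-0.355,0],"delta_rot":[0,0,-1.1]},
    {"dp":[0.083,-0.355,0],"delta_rot":[0,0,-1.1]},
  ],
)

```text
time_s: 19.12
tcp_pos: [327.4, 382.1, 330.0]
tcp_rot: [[-0.359, 0.934, 0.006], [0.934, 0.358, 0.006], [0.004, 0.008, -1.0]]
wrist_force: [1.1, -0.8, -0.9]
finger_gap: 42.9
```

```bash
python3 -c "
from h import *
for c in('side','top'):
    im=capture(c)[:,:,::-1]; cv2.imwrite(f'pics/{c}9.png',im)
    im=cv2.resize(im,None,fx=5,fy=5,interpolation=cv2.INTER_CUBIC)
    x,y=(290,90) if c=='side' else (310,130)
    cv2.imwrite(f'pics/{c}9z.png',im[y*5:y*5+600,x*5:x*5+800])
"
```

```text
(no output)
```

View pics/top9z.png

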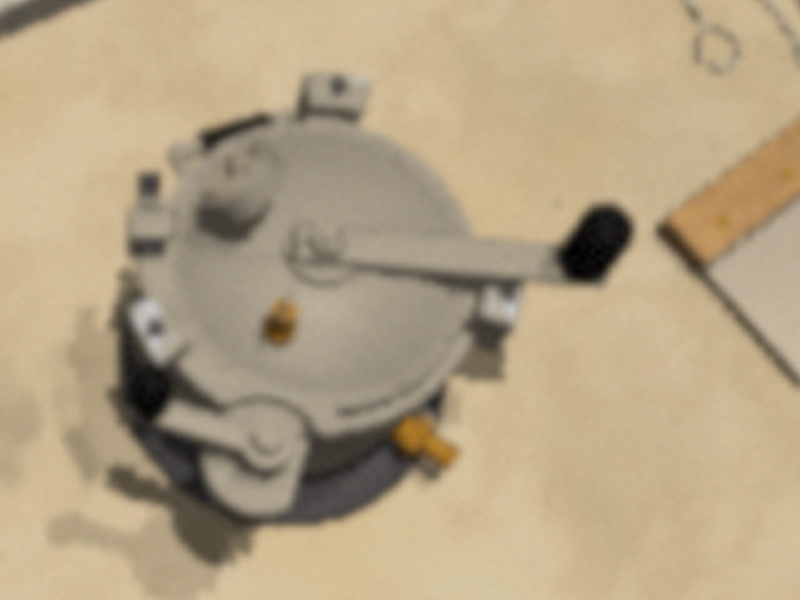

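View pics/side9.png

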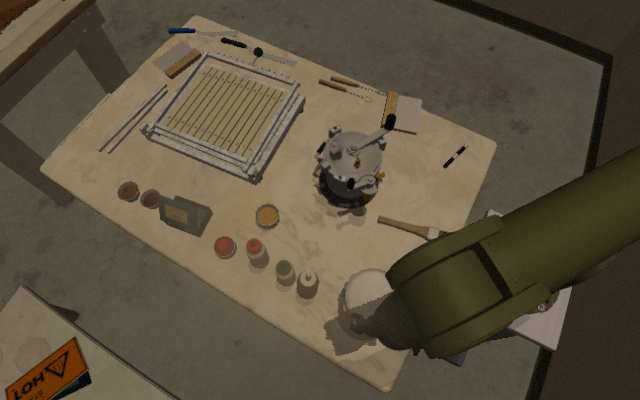

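View pics/side9z.png

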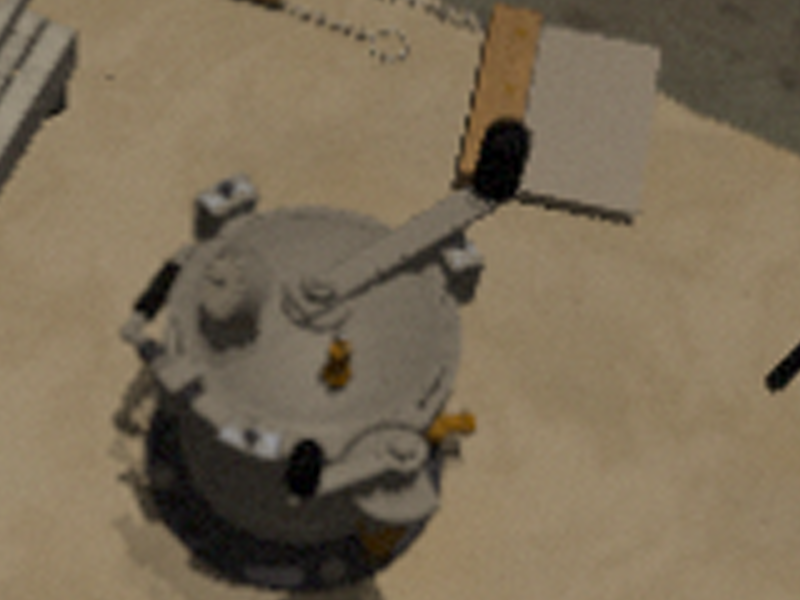

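The disc sits in the scallop, with the cock grip at (340,208) and the lid grip at (430,178) in the top view. The bottles and cup are unmoved. Before handing in, I'll check the cock angle by pixel.

```bash
python3 -c "
from h import *
P=[atz('top',(339.6,208.4),213)[:2],atz('side',(303/5+290,468/5+90),213)[:2]]
for p in P+[sum(P)/2]: 
  v=p-np.array([495.5,36.5]); print(p.round(1),np.linalg.norm(v).round(1),'cock',round(2.442-np.arctan2(v[1],v[0]),3))
r.hand_in(); print(status.read_state()['time_s'])
"
```

```text
[531.7  78.9] 55.8 cock 1.577
[530.7  81. ] 56.8 cock 1.541
[531.2  80. ] 56.2 cock 1.559
the job is handed in; nothing more can be done
the job is handed in; nothing more can be done
```

The lid is home against its stop screw, the vent cock is shut, and I handed the job in about 19 s after the start.

- **Lid:** I swung it clockwise about 0.59 rad by its grip. Turning took about 7–11 N. At the end it met the stop hard, and the push rose from 11 to 17 N with no further movement. I then relaxed the push and let go.
- **Vent cock:** It turned freely past 0.2 rad, where it would have jammed on a lid that was not home. It stopped after about 1.55 rad of travel, with a final push of about 4.6 N. The last pictures put its angle at about 1.56 rad (1.58 from the top camera, 1.54 from the side), above the 1.45 that counts as shut.
- **Scene:** The last pictures show the disc in the lid's scallop, the bottles and cup where they were, and the arm clear of everything.

The wrist force along the cock's travel read slightly negative (-2 to -4 N) between moves. I took that for leftover strain in the grip or sensor bias, not a real push, so I judged the stop by the stall and the step in force. The networks did not find the lid, so that part rests on the feel of the stop and my own look at the pictures.

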